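Ratchet the mould press screw tight

TASK

Tighten the brass hex screw on the mould press clockwise until it is fully tight against its stop, using the box wrench: draw the wrench out of its green sleeve, lay it flat on the blue mat and let go, then take it by its orange grip and put it on the screw. The guide pillars block a full turn, so work it in short swings, lifting the wrench off and re-seating it further back, and have the wrench still seated as the screw comes tight. Finally lay the wrench flat on the blue mat again, let go, and leave the canister, the blue shell pattern and the burr block where they stand.

Things in the scene. Friction and masses are not known exactly. Their poses are not given: they have to be found in the camera images.
- wrench_head (a point): ring centre of the loose steel box wrench (0.22 kg, 206 mm long, flat, 16 mm thick all over); half-way up, 8 mm above what it lies on. +x points out past the ring, the handle runs along -x (same for its other points). Hex through-hole 29.4 mm across flats, flats facing along the handle and every 60 deg; ring 42 mm across.
- wrench_shank (a point): middle of the bare steel shank of the wrench, 13 mm wide, 16 mm thick; 50 mm from the ring centre towards the handle. The only part besides the ring that sticks out of the sleeve at the start.
- wrench_grip (a point): middle of the orange plastic grip of the wrench, 16 mm wide, 16 mm thick, 85 mm long; centre 142.5 mm from the ring centre. Hold the wrench here to work between the pillars.
- sleeve: green steel tunnel fixed to the bench, no floor; the wrench lies on the bench, handle inside. Origin on the bench below the stored wrench's ring (within 5 mm); +x points out of the mouth. Roof over x = -90 to -202 mm, 37 mm high, 50 mm wide; inside 38 mm wide, 32 mm high. Draw the wrench 110 mm along +x before lifting it.
- mat: blue mat fixed to the bench, 270 (x) by 120 (y) mm, 3 mm thick; the origin is under its centre on the bench. Lies left or right, the sleeve on the other side.
- press: grey mould press fixed to the bench, base 150 by 160 mm; origin on the bench below the screw axis; -x is its open front, turned to the robot. Five steel guide pillars, 16 mm thick, 165 mm high, stand 62 mm from the axis: 60 and 120 deg either side of front, and at the back. On the screw, the wrench handle can swing only 45 deg either side of front.
- screw_head (a point): point on the axis of the brass hex screw head on the press, 93 mm above the bench, where the ring centre of the seated wrench comes: the wrench rests on the dark flange (62 mm diameter, top at 85 mm). Hex 27 mm across flats and 9 mm high, above it a six-sided taper up to 103 mm: lift the wrench 19 mm to clear it. About 11 deg of play (more under load) either way in the wrench.
- screw (a joint): turn of the captive screw, rad, clockwise from above; starts at 0 to 0.7, hard stop (tight) at 2.1. Stays where left; friction 0.35 N m; does not rise or sink. Hex flats face (0.65 - joint) rad counter-clockwise from the press's +x, and every 60 deg. A white mark on the flange meets the yellow post at the press's +y side when tight.
- canister_mid (a point): bystander: steel canister with black lid, 78 mm wide, 115 mm high, standing; point half-way up.
- pattern_mid (a point): bystander: blue filigree shell pattern on a dark round wooden foot, foot 52 mm wide, 60 mm high, shell about 55 mm wide; point 30 mm up.
- burrs_mid (a point): bystander: black block with seven small burrs, 30 by 110 mm, 36 mm high with the burrs (block 18 mm), loose on the bench in front of the press; point 9 mm up.
Mind the look-alikes: they are no part of the job. Of the things that look like the part that bears wrench_head, the smaller one is meant.

How it is judged:
On the way, in this order (a step that is already met when the one before it is completed fails the run):
1. the wrench is out of the sleeve and lies flat on the blue mat, let go (x of wrench_shank in the frame of mat between -0.135 and 0.135 m and y of wrench_shank in the frame of mat between -0.06 and 0.06 m and x of wrench_grip in the frame of mat between -0.135 and 0.135 m and y of wrench_grip in the frame of mat between -0.06 and 0.06 m and height (world z) of each of wrench_head, wrench_grip below 0.018 m and contact force between the fingers and wrench below 0.1 N and linear speed of wrench below 0.02 m/s), for 0.1 s.
2. the wrench, held by its orange grip, is seated on the still loose screw (horizontal distance between wrench_head and screw_head below 0.005 m and height (world z) of wrench_head below 0.098 m and value of joint screw below 1.2 rad and horizontal distance between the grasp point and wrench_grip below 0.05 m), for 0.1 s.
3. the screw is tight with the wrench still seated on it (horizontal distance between wrench_head and screw_head below 0.005 m and height (world z) of wrench_head below 0.098 m and value of joint screw above 1.98 rad), for 0.1 s.
At the end, for the whole second after the job is handed in: the screw is turned to within 0.12 rad of its stop (joint over 1.98), and the wrench lies flat, still and released on the blue mat, its shank and grip centres within the mat's outline (the ring may overhang its edge) (all of step 1 and value of joint screw above 1.98 rad); the robot touches nothing.
It fails at once if the canister is shifted by more than 25 mm or tipped (distance of canister_mid from where it was at the start of the episode above 0.025 m or angle between canister_mid's own z axis and vertical above 0.4 rad).
It fails at once if the shell pattern is shifted by more than 25 mm or tipped (distance of pattern_mid from where it was at the start of the episode above 0.025 m or angle between pattern_mid's own z axis and vertical above 0.4 rad).
It fails at once if the burr block is shifted by more than 25 mm or tipped (distance of burrs_mid from where it was at the start of the episode above 0.025 m or angle between burrs_mid's own z axis and vertical above 0.4 rad).
It also fails if it takes over 72 s, if anything falls off the work surface, if the arm or the gripper's body presses on something with over 40 N, if the wrist force passes 120 N, or if a joint passes its speed limit or range.

ROBOT

A 6-joint arm with a two-finger parallel gripper is mounted at the origin on the work surface. World frame = base frame: x ahead of the robot, y to its left, z up, the work surface at z = 0. Lengths are in m, angles in rad, forces in N, time in s.
With the tool pointing down it reaches from about 0.35 to 0.925 m from the base axis. Payload 6.4 kg.
Tool frame: the origin (TCP) lies midway between the tips of the shut fingers; the grasp point (between the pads) lies 19 mm behind it (grip_depth is the distance from the TCP to the grasp point, in m); x points along the fingers, z is the direction in which the jaws open and shut, and the axes are right-handed (so a half turn about x gives the same grasp; the last joint's range is limited). The gripper opens to 85 mm and grips with 20 to 120 N. Pads are 22 mm wide; open, the fingers measure 114 mm over their backs; the gripper's body (76 mm by 85 mm) begins 54 mm behind the grasp point. The pads swing forward as they close: fully open they stand 13 mm farther back than shut.
Start: joints at [-1.328, 0.245, 1.558, -0, 1.339, -0.174], TCP at [0.263, -0.594, 0.231] pointing down, gripper open.
Joint ranges: [-3.13, 3.13], [-1.02, 2.26], [0.13, 2.54], [-0.95, 4.09], [0.21, 2.88], [-2.74, 2.74]. Speed limits (rad/s): [2.57, 2.57, 3.14, 3.14, 3.14, 3.14].

INTERFACE

Orientations are given as a rotation vector (axis times angle).
In Python, from bench import get_state, capture, get_calibration, close_job, grip_depth gives the robot as it stands.
- The arm moves only by the tool drive_tool, never from a script. Its argument "targets" is a list that holds one entry, the list of rows, each a list of 7 numbers: the shift along the tool's x, y, z as a fraction of full scale, then the turn, a rotation vector about the tool's x, y, z as a fraction of full scale, then the closure in counts, from 0 (fully open) to 255 (shut). A call has 1 to 12 rows; each row is the pose to reach, as a shift and turn from the pose commanded when the call began, along the tool's axes at that moment; what a row does not reach only later rows make up. Full scale, the value 1, is 40 cm for a shift and 60 degrees for a turn. A row lasts 1/8 s, in which the tool goes at most 62.5 mm and 10.7 degrees, less where a joint would pass 70% of its speed; a pose out of reach is approached as far as the arm can. A call with a number of a shift or a turn outside -1 to 1 is refused whole. A call with a gripper value outside its range is refused whole. The fingers move at their own pace and stop on an object; "newtons" is the grip in N (left out, the last holds). Time passes only in rows, so rows that repeat a pose let the fingers close. It gives the time, the measured TCP pose, the force and the opening at its end, in the units of the state.
- get_state(): the state, without advancing time (a new reading comes with each control period).
- capture(name): name is "scene" or "top"; returns the picture (384x512x3 uint8, red, green, blue); there is no depth.
- get_calibration(name): a dict with "fx", "fy", "cx", "cy" (pixels), "R" (3x3) and "t" (3): a world point X has camera coordinates R X + t. Camera axes: x right, y down, z forward; pixel columns grow to the right and rows downward; lengths in m; the calibration is good to about 2 mm. A picture is of the moment at which its call begins. get_calibration takes no time and is no camera call.
- close_job(): hands the job in, once; it reports no verdict.
The state is a dict: "time": time; "joint_positions": joint angles; "qd": joint speeds; "effort": joint torques, N m; "eef_pos": TCP position; "eef_rot": TCP orientation; "wrist_force": force on the tool from outside, world axes, zero at the start; "ft_torque": the same for the moment, N m; "finger_gap": opening from 0.0 (shut) to 1.0 (fully open).
Only numpy, scipy, OpenCV 4.12 (cv2) and the standard library are available. Lean on these libraries where they do the work, as an engineer would, in place of code of your own. Each camera call takes 0.05 s, during which the arm holds its last target.

## Working session

There is one attempt and no reset: what is moved stays moved. The work goes in short steps, Python scripts to look and compute and a tool call to move; the robot and the scene stay as the last step left them, time stands still between calls to the robot, and variables do not carry over. Pictures are saved under pics/ and viewed, and the job is handed in when it is done.

Besides the shell and the picture viewer there is one more tool, called as name(argument=value, ...), one argument or row to a line, values as JSON. drive_tool: Moves the arm, as the interface text tells. Shift numbers are shares of 40 cm and turn numbers shares of 60 degrees, none past 1 either way. Its arguments: {"type":"object","properties":{"targets":{"type":"array"},"newtons":{"type":"number"}},"required":["targets"]}

```bash
mkdir -p pics; ls; python3 - <<'E'
from bench import *
import cv2,numpy as np
print(get_state(), grip_depth if not callable(grip_depth) else grip_depth())
for n in("scene","top"):
    c=get_calibration(n);print(n,{k:np.round(v,4).tolist() for k,v in c.items()})
    im=capture(n);cv2.imwrite(f"pics/{n}0.png",im[:,:,::-1]);
E
```

```text
pics
{'time': 0.0, 'joint_positions': array([-1.32809709e+00,  2.45821854e-01,  1.55903340e+00,  1.36148963e-05,
        1.33872450e+00, -1.74113227e-01]), 'qd': array([ 0.00125205,  0.0010825 , -0.00052868,  0.00062032,  0.000515  ,
        0.00024544]), 'effort': array([-4.40501017e-04, -4.29511392e+01, -3.26128757e+01, -2.01464459e-04,
        5.29944431e-03, -1.39724708e-05]), 'eef_pos': array([ 0.26301227, -0.59378576,  0.23016494]), 'eef_rot': array([ 0.89824383,  1.37950696, -0.89599773]), 'wrist_force': array([ 0.22499641, -0.4352549 ,  0.34621374]), 'ft_torque': array([ 0.03896925, -0.02606363,  0.02313676]), 'finger_gap': 1.0042588303727722} 0.0187
scene {'fx': 419.6587, 'fy': 419.6587, 'cx': 257.263, 'cy': 190.9388, 'R': [[-0.5584, 0.8293, -0.0199], [0.5268, 0.336, -0.7807], [-0.6408, -0.4465, -0.6245]], 't': [0.4235, -0.1651, 1.6079]}
top {'fx': 406.99, 'fy': 406.99, 'cx': 253.1039, 'cy': 192.1707, 'R': [[0.0051, -0.9999, -0.0146], [-0.9845, -0.0025, -0.1751], [0.175, 0.0153, -0.9844]], 't': [-0.125, 0.5597, 1.2696]}
```

View pics/scene0.png

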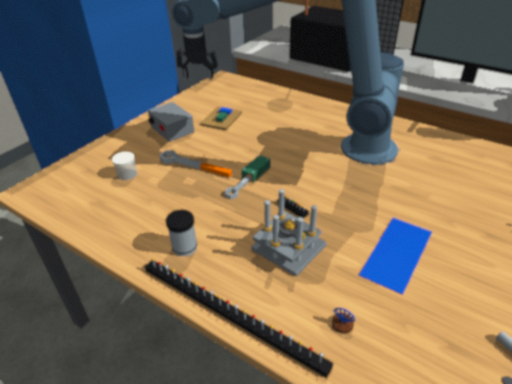

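View pics/top0.png

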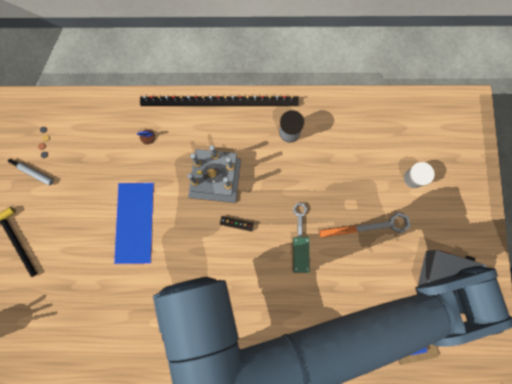

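```bash
cat > h.py <<'E'
from bench import *
import cv2,numpy as np
def px2w(n,u,v,z):
    c=get_calibration(n);R=np.array(c["R"]);t=np.array(c["t"])
    d=R.T@np.array([(u-c["cx"])/c["fx"],(v-c["cy"])/c["fy"],1]);o=-R.T@t
    return o+d*(z-o[2])/d[2]
def w2px(n,X):
    c=get_calibration(n);p=np.array(c["R"])@np.array(X)+np.array(c["t"])
    return np.array([c["fx"]*p[0]/p[2]+c["cx"],c["fy"]*p[1]/p[2]+c["cy"]])
def crop(im,u0,v0,w,h,k,name):
    cv2.imwrite("pics/"+name,cv2.resize(im[v0:v0+h,u0:u0+w],None,fx=k,fy=k,interpolation=cv2.INTER_CUBIC))
E
python3 - <<'E'
from h import *
t=cv2.imread("pics/top0.png");s=cv2.imread("pics/scene0.png")
crop(t,270,190,80,90,6,"t_sl.png");crop(t,175,135,90,105,6,"t_pr.png");crop(s,210,140,130,140,5,"s_pr.png")
crop(t,105,170,60,105,5,"t_mat.png")
E
```

```text
(no output)
```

View pics/t_sl.png

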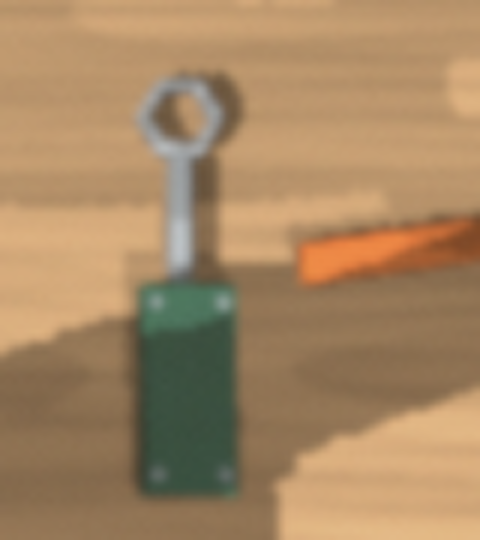

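View pics/t_pr.png

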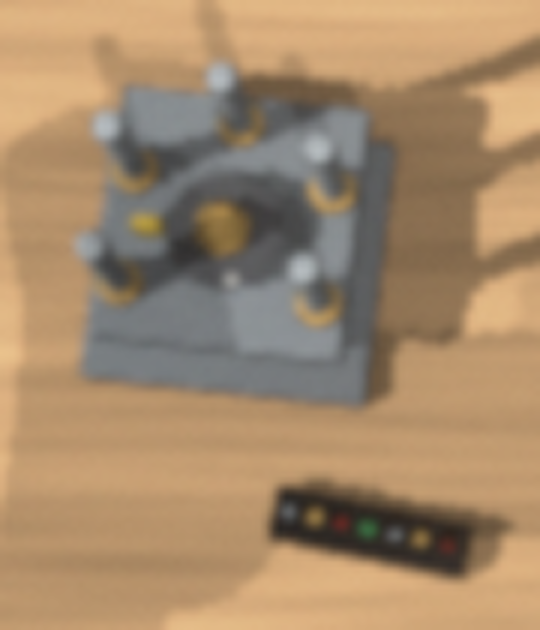

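View pics/s_pr.png

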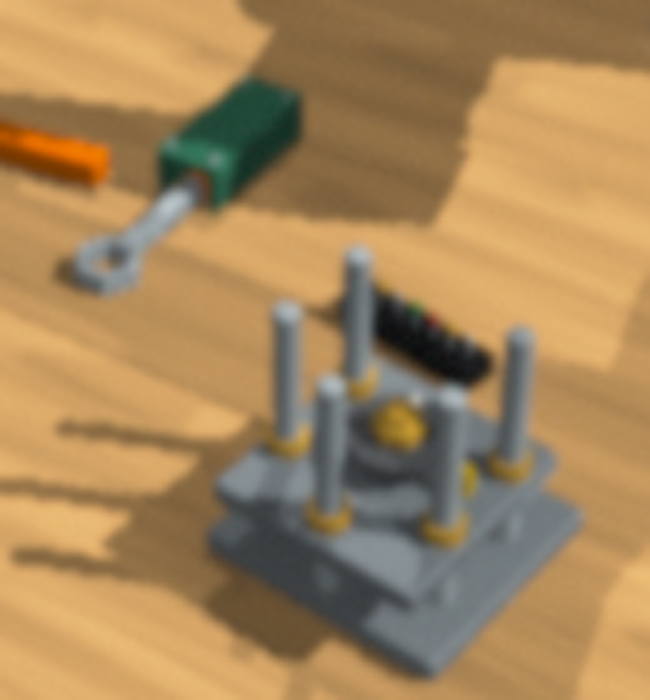

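View pics/t_mat.png

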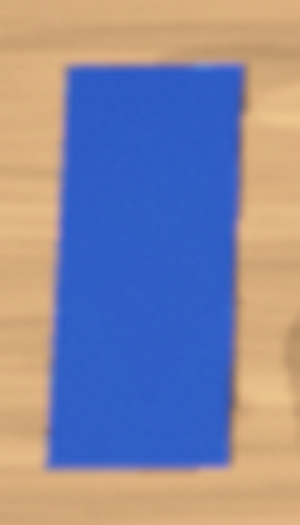

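```bash
cat >> h.py <<'E'
def cw(x,y,u0,v0,k,z,n="top"): return px2w(n,(x+.5)/k-.5+u0,(y+.5)/k-.5+v0,z)
E
python3 - <<'E'
from h import *
from scipy.optimize import least_squares
tops=[(222,77),(106,127),(90,246),(303,268),(318,150)]
sc=[(288,312),(357,256),(519,336),(330,385),(452,397)]
for z in(.15,.165,.18):
    P=np.array([cw(x,y,175,135,6,z)[:2] for x,y in tops])
    S=np.array([cw(x,y,210,140,5,z,"scene")[:2] for x,y in sc])
    # back, left-back(+y), left-front, right-front, right-back : angles from +x
    A=np.radians([0,60,120,240,300])
    def f(p,Q=P): return np.concatenate([p[0]+p[3]*np.cos(A+p[2])-Q[:,0],p[1]+p[3]*np.sin(A+p[2])-Q[:,1]])
    r=least_squares(f,[.7,.1,0,.062]);print(z,r.x,np.abs(r.fun).max())
    S2=S[[3,4,2,1,0]]
    r2=least_squares(lambda p:f(p,S2),[.7,.1,0,.062]);print("  sc",r2.x,np.abs(r2.fun).max())
print("screw",cw(222,227,175,135,6,.1),"scene",cw(398,425,210,140,5,.1,"scene"))
mk=cw(232,279,175,135,6,.085);print("mark",mk,"post",cw(146,223,175,135,6,.09), "mark sc", cw(415,400,210,140,5,.085,"scene"))
print("burr",[cw(x,y,175,135,6,z).round(4) for x,y,z in[(280,487,.018),(470,530,.018),(462,577,.018),(270,538,.018)]])
print("ring",cw(181,117,270,190,6,.016),"shank",cw(179,265,270,190,6,.016))
print("sc ring",cw(105,265,210,140,5,.016,"scene"))
print("sleeve",[cw(x,y,270,190,6,.037).round(4) for x,y in[(141,286),(235,286),(141,493),(236,494)]])
print("mat",[cw(x,y,105,170,5,.003).round(4) for x,y in[(67,66),(245,65),(231,467),(47,467)]])
print("canister",px2w("top",292,117.5,.115),"pattern",px2w("top",146,134,.05))
print("decoy",px2w("top",399,223,.01),px2w("top",321,233,.01))
s=get_state();from scipy.spatial.transform import Rotation as R
print(R.from_rotvec(s["eef_rot"]).as_matrix().round(3))
E
```

```text
0.15 [ 0.61769315  0.01030846 -0.1078458   0.06241363] 0.0006825769347538124
  sc [ 0.60136731  0.0041603  -0.10654617  0.06255329] 0.0005672244863028642
0.165 [ 0.61407837  0.00838614 -0.1078458   0.06163088] 0.0006740165013758353
  sc [ 0.61674892  0.012705   -0.10654617  0.0612745 ] 0.0005556285735466293
0.18 [ 0.6104636   0.00646381 -0.1078458   0.06084813] 0.0006654560837669275
  sc [ 0.63213052  0.02124969 -0.10654617  0.05999571] 0.0005440327342520757
screw [0.61371202 0.00713199 0.1       ] scene [0.62424754 0.01651928 0.1       ]
mark [0.58902062 0.00300356 0.085     ] post [0.61808518 0.04859894 0.09      ] mark sc [0.5875881  0.00638796 0.085     ]
burr [array([ 0.4867, -0.0182,  0.018 ]), array([ 0.4634, -0.1223,  0.018 ]), array([ 0.4378, -0.1181,  0.018 ]), array([ 0.4587, -0.0132,  0.018 ])]
ring [ 0.5098219  -0.27611584  0.016     ] shank [ 0.42886253 -0.27382656  0.016     ]
sc ring [ 0.51807389 -0.2675572   0.016     ]
sleeve [array([ 0.416 , -0.2514,  0.037 ]), array([ 0.4162, -0.3014,  0.037 ]), array([ 0.3077, -0.2501,  0.037 ]), array([ 0.3074, -0.2999,  0.037 ])]
mat [array([0.5993, 0.3351, 0.003 ]), array([0.6002, 0.2142, 0.003 ]), array([0.3326, 0.2105, 0.003 ]), array([0.332 , 0.3312, 0.003 ])]
canister [ 0.78918882 -0.24602754  0.115     ] pattern [0.75588013 0.23508955 0.05      ]
decoy [ 0.46573384 -0.60037776  0.01      ] [ 0.43204194 -0.34488246  0.01      ]
[[-0.     0.914  0.405]
 [ 0.002  0.405 -0.914]
 [-1.     0.    -0.002]]
```

```bash
cat >> h.py <<'E'
import json,os
from scipy.spatial.transform import Rotation as Rot
def Rpsi(deg):
    p=np.radians(deg);return np.array([[0,np.cos(p),np.sin(p)],[0,np.sin(p),-np.cos(p)],[-1,0,0]])
def cmd():
    if os.path.exists("cmd.json"):
        d=json.load(open("cmd.json"));return np.array(d["p"]),np.array(d["R"])
    s=get_state();return s["eef_pos"],Rot.from_rotvec(s["eef_rot"]).as_matrix()
def rowfor(p,psi,base):
    p0,R0=base
    return np.concatenate([R0.T@(np.array(p)-p0)/.4,Rot.from_matrix(R0.T@Rpsi(psi)).as_rotvec()/np.radians(60)]).round(4)
def plan(goals,base=None):
    base=base or cmd()
    for g in goals: print(rowfor(g[:3],g[3],base).tolist())
def commit(row):
    p0,R0=cmd();p=p0+R0@(np.array(row[:3])*.4);R=R0@Rot.from_rotvec(np.array(row[3:6])*np.radians(60)).as_matrix()
    json.dump({"p":p.tolist(),"R":R.tolist()},open("cmd.json","w"))
    s=get_state();q=Rot.from_rotvec(s["eef_rot"]).as_matrix()
    psi=lambda R:np.degrees(np.arctan2(R[1,1],R[0,1]))
    print("cmd",p.round(4),psi(R).round(2),"meas",s["eef_pos"].round(4),psi(q).round(2),"F",s["wrist_force"].round(1),"T",s["ft_torque"].round(2),"gap",round(s["finger_gap"],3),"t",round(s["time"],2),"q",s["joint_positions"].round(2))
E
python3 - <<'E'
from h import *
plan([(.459,-.275,.12,-1),(.459,-.275,.004,-1)])
E
```

```text
[0.2769, 0.7706, -0.5301, 0.4147, -0.0017, 0.0001]
[0.5669, 0.7705, -0.5296, 0.4147, -0.0017, 0.0001]
```

drive_tool(
  targets=[
    [[0.277, 0.7706, -0.53, 0.4147, -0.0017, 0, 110], [0.277, 0.7706, -0.53, 0.4147, -0.0017, 0, 110], [0.277, 0.7706, -0.53, 0.4147, -0.0017, 0, 110], [0.277, 0.7706, -0.53, 0.4147, -0.0017, 0, 110], [0.277, 0.7706, -0.53, 0.4147, -0.0017, 0, 110], [0.277, 0.7706, -0.53, 0.4147, -0.0017, 0, 110], [0.277, 0.7706, -0.53, 0.4147, -0.0017, 0, 110], [0.277, 0.7706, -0.53, 0.4147, -0.0017, 0, 110], [0.277, 0.7706, -0.53, 0.4147, -0.0017, 0, 110], [0.277, 0.7706, -0.53, 0.4147, -0.0017, 0, 110]],
  ],
  newtons=80,
)

```text
time: 1.35
eef_pos: [0.4589, -0.2773, 0.1211]
eef_rot: [1.222, 1.197, -1.224]
wrist_force: [-0.1, 0.8, -0.5]
finger_gap: 0.568
```

```bash
python3 - <<'E'
from h import *
commit([0.277,0.7706,-0.53,0.4147,-0.0017,0])
t=capture("top");cv2.imwrite("pics/top1.png",t[:,:,::-1]);crop(t[:,:,::-1],250,170,130,120,5,"t1.png")
E
```

```text
cmd [ 0.7714 -0.0716  0.0101] -26.0 meas [ 0.4589 -0.2773  0.1211] -1.12 F [-0.1  0.8 -0.5] T [ 0.02 -0.03 -0.01] gap 0.568 t 1.35 q [-0.75  0.11  1.93 -0.    1.1   0.84]
```

View pics/t1.png

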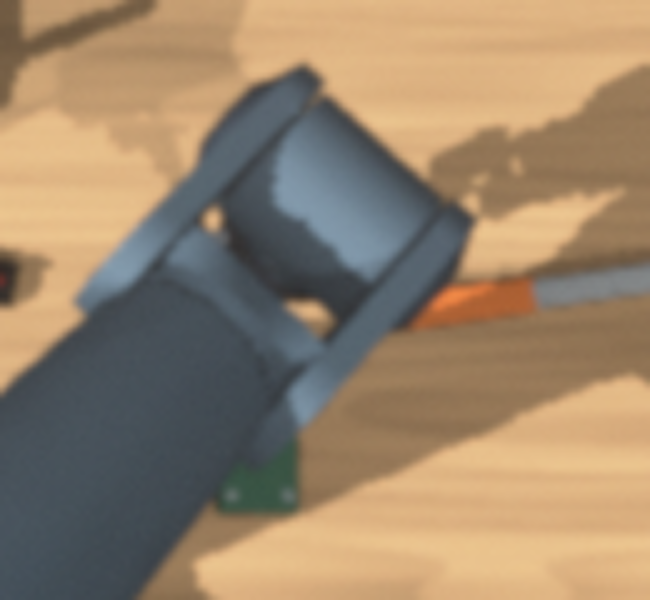

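```bash
python3 - <<'E'
from h import *
s=get_state();print(s["qd"].round(4),s["eef_pos"])
p0=np.array([0.263,-.594,.231]);R0=Rot.from_rotvec([0.89824383,1.37950696,-0.89599773]).as_matrix()
json.dump({"p":p0.tolist(),"R":R0.tolist()},open("cmd.json","w"))
commit([0.277,0.7706,-0.53,0.4147,-0.0017,0])
plan([(.459,-.275,.004,-1)])
E
```

```text
[ 0.0032 -0.0006  0.0046  0.0014  0.0017  0.0012] [ 0.45890809 -0.27706589  0.12102473]
cmd [ 0.459  -0.2751  0.1207] -1.0 meas [ 0.4589 -0.2771  0.121 ] -1.11 F [ 0.4 -0.8 -0.4] T [ 0.04 -0.    0.  ] gap 0.573 t 1.4 q [-0.75  0.11  1.93 -0.    1.1   0.84]
[0.2918, 0.0001, -0.0003, -0.0, -0.0002, 0.0001]
```

drive_tool(
  targets=[
    [[0.2, 0, 0, 0, 0, 0, 110], [0.2, 0, 0, 0, 0, 0, 110], [0.2918, 0, 0, 0, 0, 0, 110], [0.2918, 0, 0, 0, 0, 0, 110], [0.2918, 0, 0, 0, 0, 0, 110], [0.2918, 0, 0, 0, 0, 0, 230], [0.2918, 0, 0, 0, 0, 0, 255], [0.2918, 0, 0, 0, 0, 0, 255], [0.2918, 0, 0, 0, 0, 0, 255], [0.2918, 0, 0, 0, 0, 0, 255]],
  ],
  newtons=80,
)

```text
time: 2.65
eef_pos: [0.4601, -0.2765, 0.0054]
eef_rot: [1.221, 1.197, -1.222]
wrist_force: [-1.2, 1.8, 6.3]
finger_gap: 0.125
```

```bash
python3 - <<'E'
from h import *
commit([0.2918,0,0,0,0,0])
t=capture("scene");crop(t[:,:,::-1],150,100,160,130,5,"s2.png")
a=np.radians(-1)
p,_=cmd();print(p)
plan([(p[0]+.125*np.cos(a),p[1]+.125*np.sin(a),p[2],-1),(p[0]+.125*np.cos(a),p[1]+.125*np.sin(a),.26,-1)])
E
```

```text
cmd [ 0.459  -0.2751  0.004 ] -1.0 meas [ 0.4601 -0.2765  0.0054] -1.01 F [-1.2  1.8  6.3] T [ 0.33  0.24 -0.09] gap 0.125 t 2.65 q [-0.75  0.31  1.95 -0.    0.88  0.84]
[ 0.45895828 -0.27512388  0.00400476]
[-0.0, 0.3125, -0.0, -0.0, -0.0002, 0.0001]
[-0.64, 0.3124, -0.0001, -0.0, -0.0002, 0.0001]
```

View pics/s2.png

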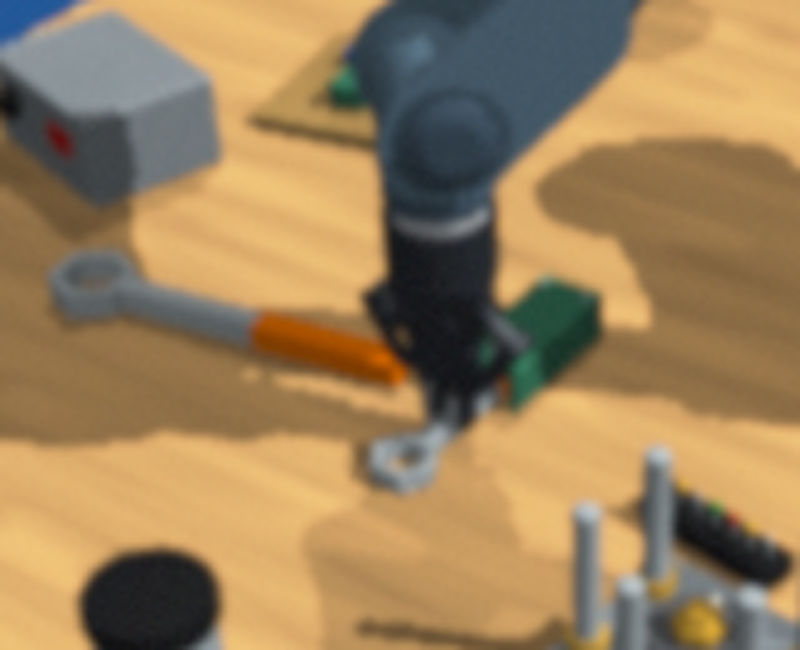

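drive_tool(
  targets=[
    [[0, 0.08, 0, 0, 0, 0, 255], [0, 0.16, 0, 0, 0, 0, 255], [0, 0.24, 0, 0, 0, 0, 255], [0, 0.3125, 0, 0, 0, 0, 255], [0, 0.3125, 0, 0, 0, 0, 255], [-0.1, 0.3125, 0, 0, 0, 0, 255], [-0.25, 0.3125, 0, 0, 0, 0, 255], [-0.4, 0.3125, 0, 0, 0, 0, 255], [-0.55, 0.3125, 0, 0, 0, 0, 255], [-0.64, 0.3125, 0, 0, 0, 0, 255], [-0.64, 0.3125, 0, 0, 0, 0, 255]],
  ],
)

```text
time: 4.08
eef_pos: [0.5845, -0.2784, 0.2632]
eef_rot: [1.221, 1.193, -1.221]
wrist_force: [-0.1, 0.2, -3.2]
finger_gap: 0.122
```

```bash
python3 - <<'E'
from h import *
commit([-0.64,0.3125,0,0,0,0])
t=capture("scene");crop(t[:,:,::-1],120,60,200,160,4,"s3.png")
plan([(.50,-.05,.26,0),(.516,.2735,.26,1),(.516,.2735,.03,1),(.516,.2735,.0075,1)])
E
```

```text
cmd [ 0.584  -0.2774  0.26  ] -1.0 meas [ 0.5845 -0.2784  0.2632] -1.02 F [-0.1  0.2 -3.2] T [ 0.01 -0.08  0.03] gap 0.122 t 4.08 q [-0.62  0.21  1.54 -0.    1.38  0.97]
[0.0001, -0.2198, -0.5646, -0.0167, -0.0002, 0.0001]
[0.0003, -0.1939, -1.374, -0.0333, -0.0002, 0.0001]
[0.5753, -0.1939, -1.3739, -0.0333, -0.0002, 0.0001]
[0.6315, -0.1939, -1.3738, -0.0333, -0.0002, 0.0001]
```

View pics/s3.png

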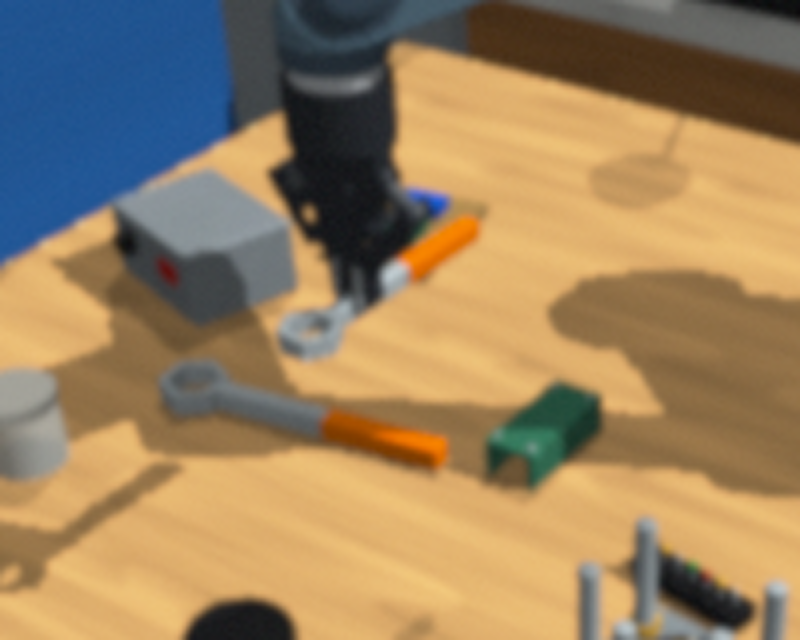

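drive_tool(
  targets=[
    [[0, -0.22, -0.5646, -0.0167, 0, 0, 255], [0, -0.22, -0.5646, -0.0167, 0, 0, 255], [0, -0.22, -0.5646, -0.0167, 0, 0, 255], [0, -0.22, -0.5646, -0.0167, 0, 0, 255], [0, -0.2, -0.98, -0.0333, 0, 0, 255], [0, -0.2, -0.98, -0.0333, 0, 0, 255], [0, -0.2, -0.98, -0.0333, 0, 0, 255], [0, -0.2, -0.98, -0.0333, 0, 0, 255]],
  ],
)

```text
time: 5.12
eef_pos: [0.5087, 0.1179, 0.2554]
eef_rot: [1.189, 1.223, -1.198]
wrist_force: [-0.3, -0.3, -2.7]
finger_gap: 0.125
```

```bash
python3 - <<'E'
from h import *
commit([0,-0.2,-0.98,-0.0333,0,0])
plan([(.516,.2735,.26,1),(.516,.2735,.03,1),(.516,.2735,.0075,1)])
E
```

```text
cmd [0.5108 0.116  0.2601] 1.0 meas [0.5087 0.1179 0.2554] 1.24 F [-0.3 -0.3 -2.7] T [-0.01 -0.16 -0.  ] gap 0.125 t 5.12 q [ 0.01 -0.07  1.85 -0.    1.37  1.56]
[0.0003, 0.0198, -0.3935, -0.0, -0.0002, 0.0001]
[0.5753, 0.0199, -0.3934, -0.0, -0.0002, 0.0001]
[0.6315, 0.0199, -0.3934, -0.0, -0.0002, 0.0001]
```

drive_tool(
  targets=[
    [[0, 0.02, -0.3935, 0, 0, 0, 255], [0, 0.02, -0.3935, 0, 0, 0, 255], [0, 0.02, -0.3935, 0, 0, 0, 255], [0.15, 0.02, -0.3935, 0, 0, 0, 255], [0.3, 0.02, -0.3935, 0, 0, 0, 255], [0.45, 0.02, -0.3935, 0, 0, 0, 255], [0.55, 0.02, -0.3935, 0, 0, 0, 255], [0.6, 0.02, -0.3935, 0, 0, 0, 255], [0.62, 0.02, -0.3935, 0, 0, 0, 255], [0.63, 0.02, -0.3935, 0, 0, 0, 255], [0.63, 0.02, -0.3935, 0, 0, 0, 255]],
  ],
)

```text
time: 6.5
eef_pos: [0.5178, 0.2731, 0.0087]
eef_rot: [1.197, 1.214, -1.194]
wrist_force: [0.7, -0.5, -1.3]
finger_gap: 0.124
```

```bash
python3 - <<'E'
from h import *
commit([0.63,0.02,-0.3935,0,0,0])
t=capture("scene");crop(t[:,:,::-1],300,150,160,150,4,"s4.png")
E
```

```text
cmd [0.5161 0.2735 0.0081] 1.0 meas [0.5178 0.2731 0.0087] 1.0 F [ 0.7 -0.5 -1.3] T [-0.02 -0.01  0.06] gap 0.124 t 6.5 q [ 0.29  0.4   1.83 -0.    0.92  1.85]
```

View pics/s4.png

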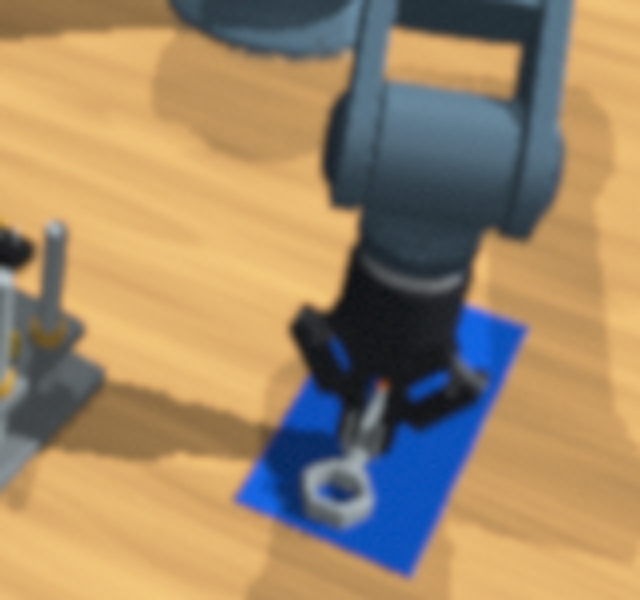

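drive_tool(
  targets=[
    [[0, 0, 0, 0, 0, 0, 180], [0, 0, 0, 0, 0, 0, 110], [0, 0, 0, 0, 0, 0, 110], [0, 0, 0, 0, 0, 0, 110], [-0.15, 0, 0, 0, 0, 0, 110], [-0.3, 0, 0, 0, 0, 0, 110], [-0.45, -0.3, 0, 0, 0, 0, 110], [-0.45, -0.3, 0, 0, 0, 0, 110], [-0.45, -0.3, 0.5, 0, 0, 0, 110], [-0.45, -0.3, 0.5, 0, 0, 0, 110], [-0.45, -0.3, 0.5, 0, 0, 0, 110], [-0.45, -0.3, 0.5, 0, 0, 0, 110]],
  ],
)

```text
time: 8.05
eef_pos: [0.3997, 0.0684, 0.1875]
eef_rot: [1.199, 1.212, -1.2]
wrist_force: [0.4, -0.7, 0.3]
finger_gap: 0.566
```

```bash
python3 - <<'E'
from h import *
commit([-0.45,-0.3,0.5,0,0,0])
t=capture("top")[:,:,::-1];cv2.imwrite("pics/top5.png",t);crop(t,95,160,120,115,5,"t5.png")
E
```

```text
cmd [0.3996 0.0715 0.1881] 1.0 meas [0.3997 0.0684 0.1875] 0.71 F [ 0.4 -0.7  0.3] T [0.04 0.01 0.02] gap 0.566 t 8.05 q [-0.11 -0.33  2.2  -0.    1.27  1.45]
```

View pics/t5.png

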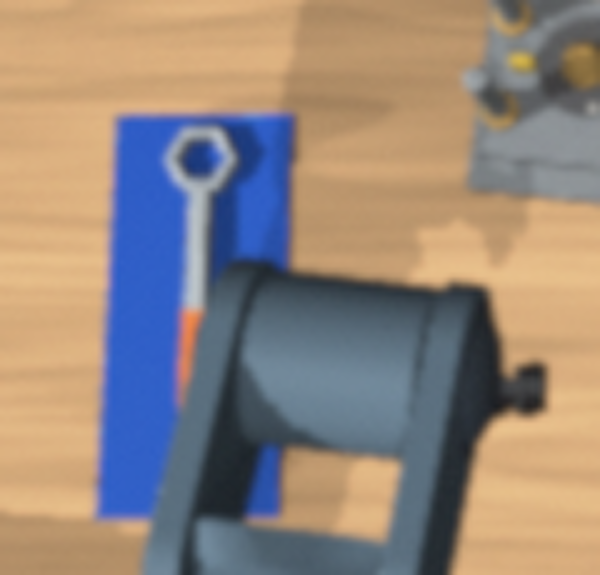

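```bash
python3 - <<'E'
from h import *
a=cw(201,160,95,160,5,.019);b=cw(196,305,95,160,5,.019);print(a,b,np.degrees(np.arctan2(*(a-b)[[1,0]])))
d=(a-b)/np.linalg.norm(a-b);print("shank",a-.05*d,"grip",a-.1425*d, "line y at .5178:",a+d*(.5178-a[0])/d[0])
E
```

```text
[0.56633454 0.2712834  0.019     ] [0.46953818 0.26913695 0.019     ] 1.2703223992994563
shank [0.51634683 0.27017493 0.019     ] grip [0.42386956 0.26812425 0.019     ] line y at .5178: [0.5178     0.27020715 0.019     ]
```

```bash
python3 - <<'E'
from h import *
plan([(.424,.271,.12,1.2),(.424,.271,.0072,1.2)])
E
```

```text
[0.1703, 0.0698, -0.4977, -0.0034, -0.0002, 0.0001]
[0.4523, 0.0698, -0.4976, -0.0034, -0.0002, 0.0001]
```

drive_tool(
  targets=[
    [[0.17, 0.07, -0.4977, -0.0034, 0, 0, 110], [0.17, 0.07, -0.4977, -0.0034, 0, 0, 110], [0.17, 0.07, -0.4977, -0.0034, 0, 0, 110], [0.17, 0.07, -0.4977, -0.0034, 0, 0, 110], [0.17, 0.07, -0.4977, -0.0034, 0, 0, 110], [0.3, 0.07, -0.4977, -0.0034, 0, 0, 110], [0.4, 0.07, -0.4977, -0.0034, 0, 0, 110], [0.452, 0.07, -0.4977, -0.0034, 0, 0, 110], [0.452, 0.07, -0.4977, -0.0034, 0, 0, 110], [0.452, 0.07, -0.4977, -0.0034, 0, 0, 110]],
  ],
)

```text
time: 9.35
eef_pos: [0.4253, 0.2704, 0.0073]
eef_rot: [1.194, 1.216, -1.193]
wrist_force: [1.0, -0.9, -0.3]
finger_gap: 0.566
```

```bash
python3 - <<'E'
from h import *
commit([0.452,0.07,-0.4977,-0.0034,0,0])
E
```

```text
cmd [0.4241 0.271  0.0073] 1.2 meas [0.4253 0.2704 0.0073] 1.19 F [ 1.  -0.9 -0.3] T [-0.01 -0.02  0.01] gap 0.566 t 9.35 q [ 0.34  0.24  2.03 -0.    0.86  1.89]
```

drive_tool(
  targets=[
    [[0, 0, 0, 0, 0, 0, 230], [0, 0, 0, 0, 0, 0, 255], [0, 0, 0, 0, 0, 0, 255], [0, 0, 0, 0, 0, 0, 255], [0, 0, 0, 0, 0, 0, 255]],
  ],
  newtons=110,
)

```text
time: 9.98
eef_pos: [0.4252, 0.2706, 0.0076]
eef_rot: [1.194, 1.217, -1.193]
wrist_force: [-2.5, -1.2, 8.0]
finger_gap: 0.149
```

```bash
python3 - <<'E'
from h import *
commit([0,0,0,0,0,0])
t=capture("scene");crop(t[:,:,::-1],300,150,160,150,4,"s6.png")
t=capture("top");crop(t[:,:,::-1],95,160,120,115,5,"t6.png")
E
```

```text
cmd [0.4241 0.271  0.0073] 1.2 meas [0.4252 0.2706 0.0076] 1.22 F [-2.5 -1.2  8. ] T [-0.12  0.4  -0.01] gap 0.149 t 9.97 q [ 0.34  0.24  2.03 -0.    0.86  1.89]
```

View pics/s6.png

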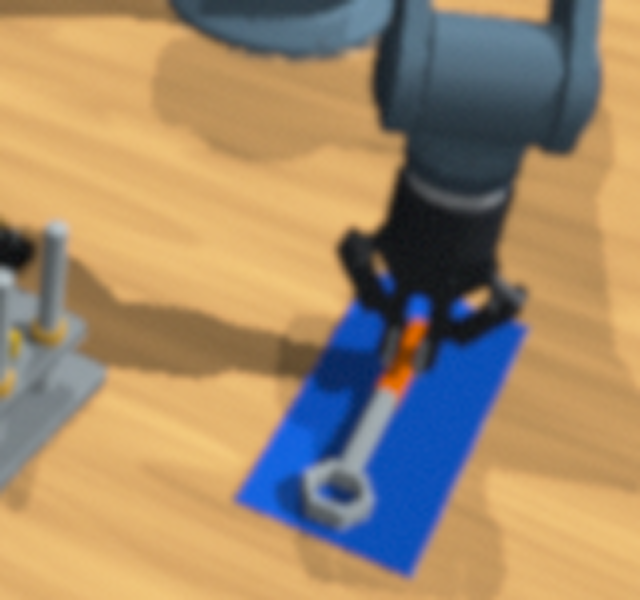

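View pics/t6.png

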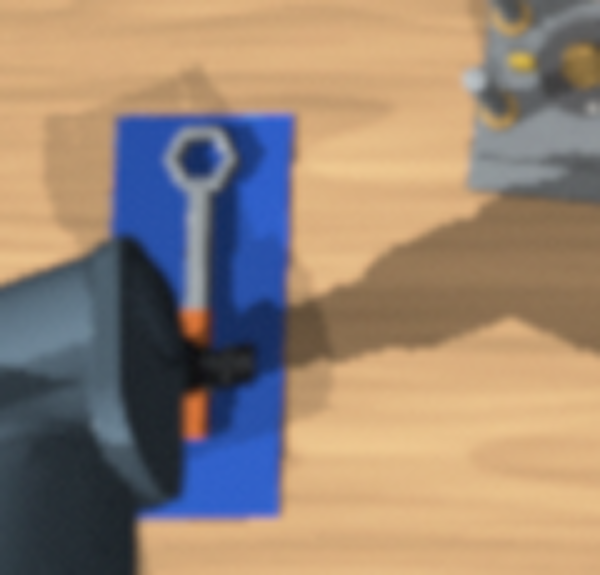

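```bash
cat >> h.py <<'E'
S=np.array([.6156,.0113]);L=.1426
def tcp(psi,z,dr=0,S=S):
    p=np.radians(psi);return (S[0]-(L+dr)*np.cos(p),S[1]-(L+dr)*np.sin(p),z,psi)
E
python3 - <<'E'
from h import *
p,_=cmd()
plan([(*p[:2],.25,1.2),tcp(19,.25),tcp(19,.125)])
E
```

```text
[-0.6067, -0.0001, -0.0001, 0.0, -0.0002, 0.0001]
[-0.6069, 0.1256, 0.7681, -0.2966, -0.0002, 0.0001]
[-0.2944, 0.1256, 0.7681, -0.2966, -0.0002, 0.0001]
```

drive_tool(
  targets=[
    [[-0.15, 0, 0, 0, 0, 0, 255], [-0.3, 0, 0, 0, 0, 0, 255], [-0.45, 0, 0, 0, 0, 0, 255], [-0.607, 0, 0, 0, 0, 0, 255], [-0.607, 0, 0, 0, 0, 0, 255], [-0.607, 0.1256, 0.768, -0.2966, 0, 0, 255], [-0.607, 0.1256, 0.768, -0.2966, 0, 0, 255], [-0.607, 0.1256, 0.768, -0.2966, 0, 0, 255], [-0.607, 0.1256, 0.768, -0.2966, 0, 0, 255], [-0.607, 0.1256, 0.768, -0.2966, 0, 0, 255], [-0.607, 0.1256, 0.768, -0.2966, 0, 0, 255], [-0.607, 0.1256, 0.768, -0.2966, 0, 0, 255]],
  ],
)

```text
time: 11.58
eef_pos: [0.4801, -0.0355, 0.2479]
eef_rot: [0.961, 1.349, -0.964]
wrist_force: [0.3, 0.0, -1.9]
finger_gap: 0.15
```

```bash
python3 - <<'E'
from h import *
commit([-0.607,0.1256,0.768,-0.2966,0,0])
plan([tcp(19,.125),tcp(19,.16)])
E
```

```text
cmd [ 0.4808 -0.0351  0.2501] 19.0 meas [ 0.4801 -0.0355  0.2479] 18.93 F [ 0.3  0.  -1.9] T [-0.02  0.07 -0.02] gap 0.15 t 11.57 q [-0.31 -0.18  1.96 -0.    1.36  0.93]
[0.3126, -0.0, 0.0001, -0.0, -0.0002, 0.0]
[0.2251, -0.0, 0.0001, -0.0, -0.0002, 0.0]
```

drive_tool(
  targets=[
    [[0.1, 0, 0, 0, 0, 0, 255], [0.2, 0, 0, 0, 0, 0, 255], [0.3126, 0, 0, 0, 0, 0, 255], [0.3126, 0, 0, 0, 0, 0, 255], [0.3126, 0, 0, 0, 0, 0, 255]],
  ],
)

```text
time: 12.2
eef_pos: [0.4818, -0.035, 0.1258]
eef_rot: [0.96, 1.345, -0.96]
wrist_force: [0.8, 0.5, -1.4]
finger_gap: 0.151
```

```bash
python3 - <<'E'
from h import *
commit([.3126,0,0,0,0,0])
t=capture("scene")[:,:,::-1];cv2.imwrite("pics/scene7.png",t);crop(t,240,170,100,100,7,"s7.png")
t=capture("top")[:,:,::-1];cv2.imwrite("pics/top7.png",t);crop(t,175,135,75,75,8,"t7.png")
E
```

```text
cmd [ 0.4808 -0.0351  0.125 ] 19.0 meas [ 0.4818 -0.035   0.1258] 19.09 F [ 0.8  0.5 -1.4] T [-0.03  0.09 -0.02] gap 0.151 t 12.2 q [-0.31 -0.02  2.06 -0.    1.11  0.93]
```

View pics/s7.png

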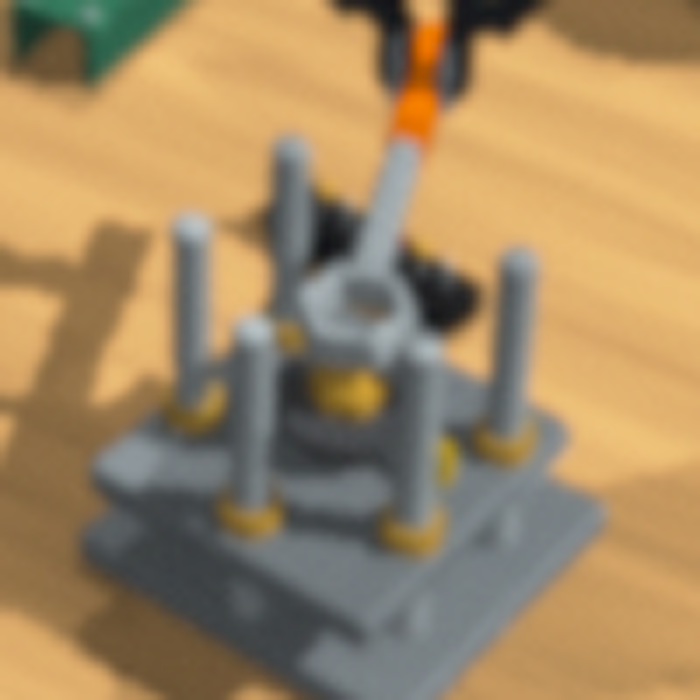

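View pics/t7.png

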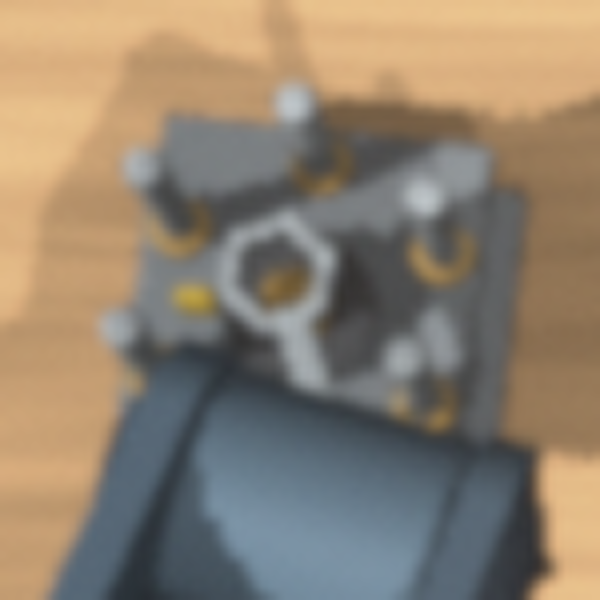

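```bash
python3 - <<'E'
from h import *
print(cw(278,272,175,135,8,.137)-[.6141,.0084,0], cw(358,303,240,170,7,.137,"scene")-[.6167,.0127,0])
# predicted hex location & projections of ring top at target
for n,(u0,v0,k),c in(("top",(175,135,8),(.6141,.0084)),("scene",(240,170,7),(.6167,.0127))):
  for z in(.137,.103,.094):
    u=w2px(n,(*c,z));print(n,z,((u-[u0,v0]+.5)*k-.5).round(1))
E
```

```text
[0.00321796 0.00149912 0.137     ] [0.00053007 0.00317314 0.137     ]
top 0.137 [281.7 280.2]
top 0.103 [292.1 300.2]
top 0.094 [294.7 305.3]
scene 0.137 [351.5 299.2]
scene 0.103 [349.  364.7]
scene 0.094 [348.4 381.6]
```

```bash
cat >> h.py <<'E'
def hexpts(c,z,af,ang):
    r=af/2/np.cos(np.pi/6);return [(c[0]+r*np.cos(np.radians(ang+30+60*i)),c[1]+r*np.sin(np.radians(ang+30+60*i)),z) for i in range(6)]
def overlay(img,n,u0,v0,w,h,k,name,polys):
    im=cv2.resize(img[v0:v0+h,u0:u0+w],None,fx=k,fy=k,interpolation=cv2.INTER_CUBIC)
    for P,col in polys:
        q=np.array([((w2px(n,p)-[u0,v0]+.5)*k-.5) for p in P]).round().astype(int);cv2.polylines(im,[q],True,col,1)
    cv2.imwrite("pics/"+name,im)
E
python3 - <<'E'
from h import *
for n,c,off in(("top",(.6141,.0084),(.0032,.0015)),("scene",(.6167,.0127),(.0005,.0032))):
    im=cv2.imread(f"pics/{n}7.png");h=(c[0]+off[0],c[1]+off[1])
    P=[(hexpts(h,.137,.0294,19),(0,0,255)),(hexpts(c,.094,.027,19),(255,0,255))]
    for a in(0,60,120,240,300):
        b=np.radians(a-6.1);m=(c[0]+.062*np.cos(b),c[1]+.062*np.sin(b));P.append((hexpts(m,.165,.015,0),(0,255,0)))
    if n=="top": overlay(im,n,180,140,65,55,11,"ov_top.png",P)
    else: overlay(im,n,250,180,80,65,10,"ov_scene.png",P)
E
```

```text
(no output)
```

View pics/ov_top.png

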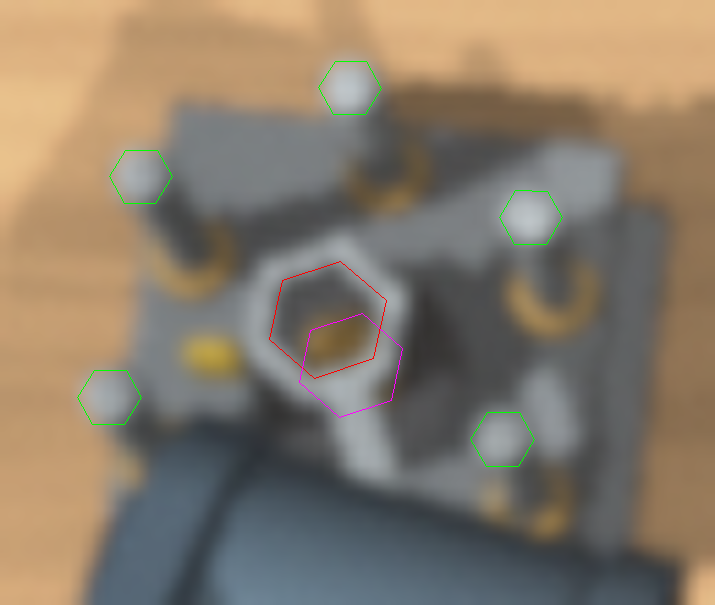

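View pics/ov_scene.png

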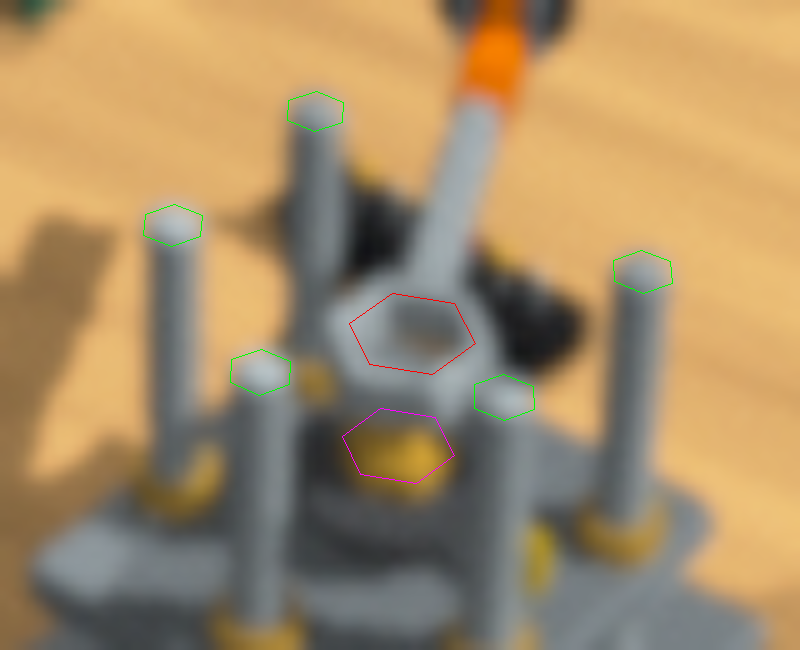

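```bash
sed -i 's/S=np.array(\[.6156,.0113\])/S=np.array([.6136,.0093])/' h.py; python3 - <<'E'
from h import *
plan([tcp(19,.125),tcp(19,.105),tcp(19,.098)])
E
```

```text
[0.0, -0.0064, 0.0032, -0.0, -0.0002, 0.0]
[0.05, -0.0064, 0.0032, -0.0, -0.0002, 0.0]
[0.0675, -0.0064, 0.0032, -0.0, -0.0002, 0.0]
```

drive_tool(
  targets=[
    [[0, -0.0064, 0.0032, 0, 0, 0, 255], [0.025, -0.0064, 0.0032, 0, 0, 0, 255], [0.05, -0.0064, 0.0032, 0, 0, 0, 255], [0.06, -0.0064, 0.0032, 0, 0, 0, 255], [0.0675, -0.0064, 0.0032, 0, 0, 0, 255], [0.0675, -0.0064, 0.0032, 0, 0, 0, 255]],
  ],
)

```text
time: 13.05
eef_pos: [0.4792, -0.0377, 0.0973]
eef_rot: [0.961, 1.346, -0.962]
wrist_force: [2.2, 0.9, -1.9]
finger_gap: 0.145
```

```bash
python3 - <<'E'
from h import *
commit([.0675,-0.0064,.0032,0,0,0])
t=capture("scene")[:,:,::-1];cv2.imwrite("pics/scene8.png",t);crop(t,250,180,80,65,10,"s8.png")
t=capture("top")[:,:,::-1];cv2.imwrite("pics/top8.png",t);crop(t,180,140,65,55,11,"t8.png")
E
```

```text
cmd [ 0.4788 -0.0371  0.098 ] 19.0 meas [ 0.4792 -0.0377  0.0973] 18.99 F [ 2.2  0.9 -1.9] T [ 0.03 -0.13  0.03] gap 0.145 t 13.05 q [-0.31  0.02  2.08 -0.    1.05  0.93]
```

View pics/s8.png

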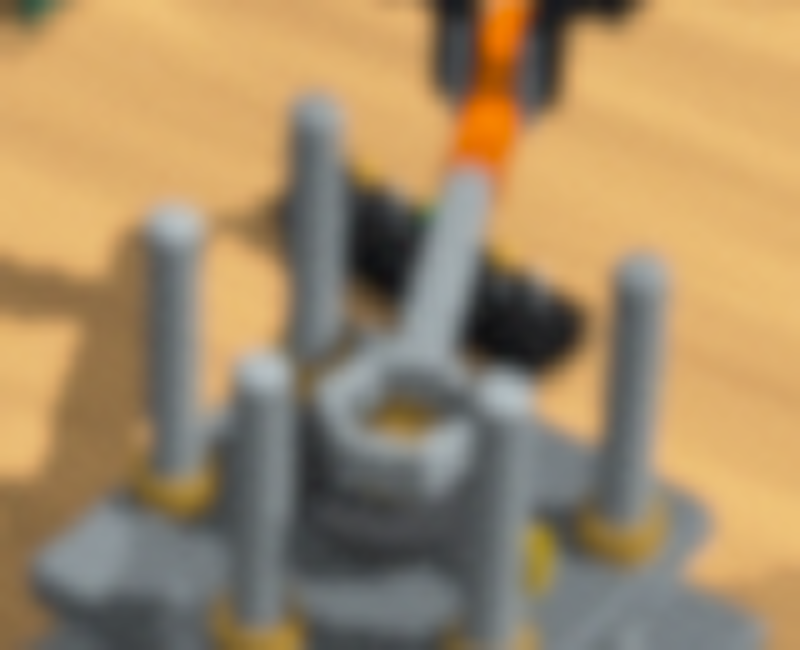

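View pics/t8.png

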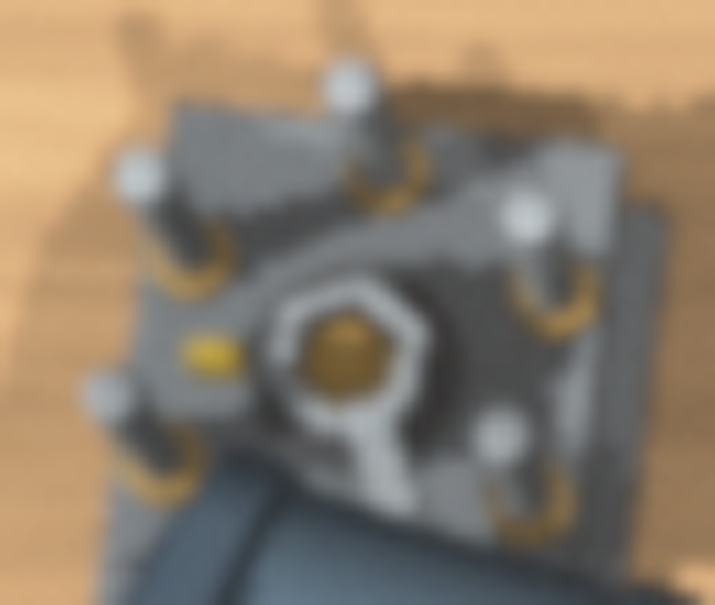

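drive_tool(
  targets=[
    [[0.01, 0, 0, 0, 0, 0, 255], [0.02, 0, 0, 0, 0, 0, 255], [0.024, 0, 0, 0, 0, 0, 255], [0.024, 0, 0, 0, 0, 0, 255]],
  ],
)

```text
time: 13.65
eef_pos: [0.4792, -0.0379, 0.088]
eef_rot: [0.96, 1.346, -0.962]
wrist_force: [-0.6, -0.6, 2.7]
finger_gap: 0.148
```

```bash
python3 - <<'E'
from h import *
commit([.024,0,0,0,0,0])
t=capture("scene")[:,:,::-1];cv2.imwrite("pics/scene9.png",t);crop(t,250,180,80,65,10,"s9.png")
E
```

```text
cmd [ 0.4788 -0.0371  0.0884] 19.0 meas [ 0.4792 -0.0379  0.088 ] 19.0 F [-0.6 -0.6  2.7] T [ 0.12 -0.1   0.03] gap 0.148 t 13.65 q [-0.31  0.03  2.08 -0.    1.03  0.93]
```

View pics/s9.png

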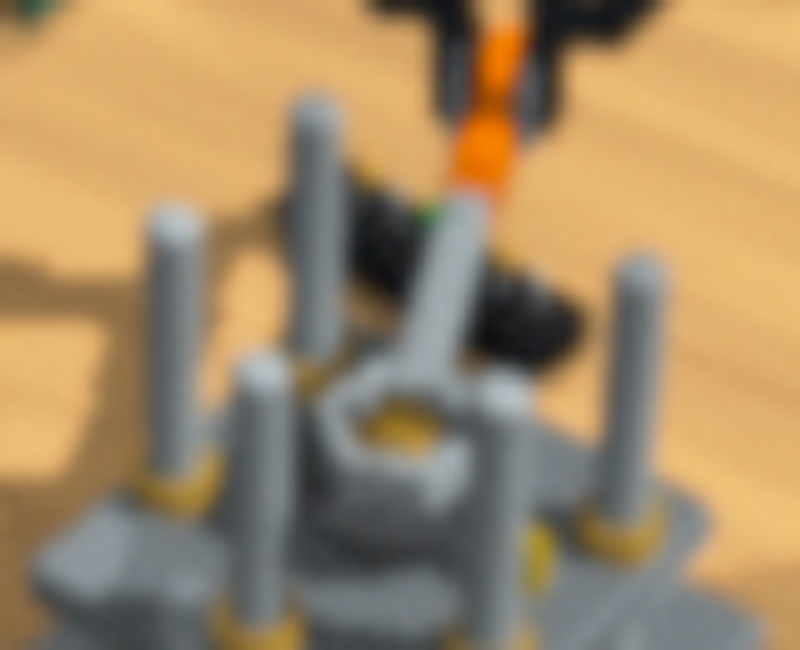

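```bash
python3 - <<'E'
from h import *
plan([tcp(p,.0884) for p in(14,9,4,-1,-6,-11)])
E
```

```text
[0.0, 0.0014, -0.031, 0.0833, -0.0002, 0.0001]
[0.0, 0.0054, -0.0619, 0.1666, -0.0002, 0.0001]
[0.0, 0.0122, -0.0922, 0.25, -0.0002, 0.0001]
[0.0001, 0.0215, -0.1219, 0.3333, -0.0002, 0.0001]
[0.0001, 0.0334, -0.1506, 0.4166, -0.0002, 0.0001]
[0.0001, 0.0478, -0.1782, 0.5, -0.0002, 0.0001]
```

drive_tool(
  targets=[
    [[0, 0.0014, -0.031, 0.0833, 0, 0, 255], [0, 0.0054, -0.0619, 0.1666, 0, 0, 255], [0, 0.0122, -0.0922, 0.25, 0, 0, 255], [0, 0.0215, -0.1219, 0.3333, 0, 0, 255], [0, 0.0334, -0.1506, 0.4166, 0, 0, 255], [0, 0.0478, -0.1782, 0.5, 0, 0, 255], [0, 0.0478, -0.1782, 0.5, 0, 0, 255]],
  ],
)

```text
time: 14.58
eef_pos: [0.4747, 0.0361, 0.0882]
eef_rot: [1.347, 1.11, -1.346]
wrist_force: [2.2, 0.5, 0.8]
finger_gap: 0.147
```

```bash
python3 - <<'E'
from h import *
commit([0,.0478,-.1782,.5,0,0])
t=capture("top")[:,:,::-1];cv2.imwrite("pics/top10.png",t);crop(t,180,140,65,55,11,"t10.png")
plan([tcp(p,.0884) for p in(-16,-21,-26,-31,-36,-40,-44,-48)])
E
```

```text
cmd [0.4736 0.0365 0.0884] -11.0 meas [0.4747 0.0361 0.0882] -10.86 F [2.2 0.5 0.8] T [ 0.12 -0.52  0.18] gap 0.147 t 14.57 q [-0.16  0.02  2.09 -0.    1.02  1.6 ]
[0.0001, 0.0013, -0.0311, 0.0833, -0.0002, 0.0002]
[0.0001, 0.0054, -0.0619, 0.1666, -0.0002, 0.0002]
[0.0001, 0.0121, -0.0923, 0.25, -0.0001, 0.0002]
[0.0001, 0.0215, -0.1219, 0.3333, -0.0001, 0.0002]
[0.0001, 0.0334, -0.1507, 0.4166, -0.0001, 0.0002]
[0.0001, 0.0446, -0.1728, 0.4833, -0.0001, 0.0002]
[0.0001, 0.0575, -0.1942, 0.55, -0.0001, 0.0002]
[0.0001, 0.0717, -0.2145, 0.6166, -0.0001, 0.0002]
```

View pics/t10.png

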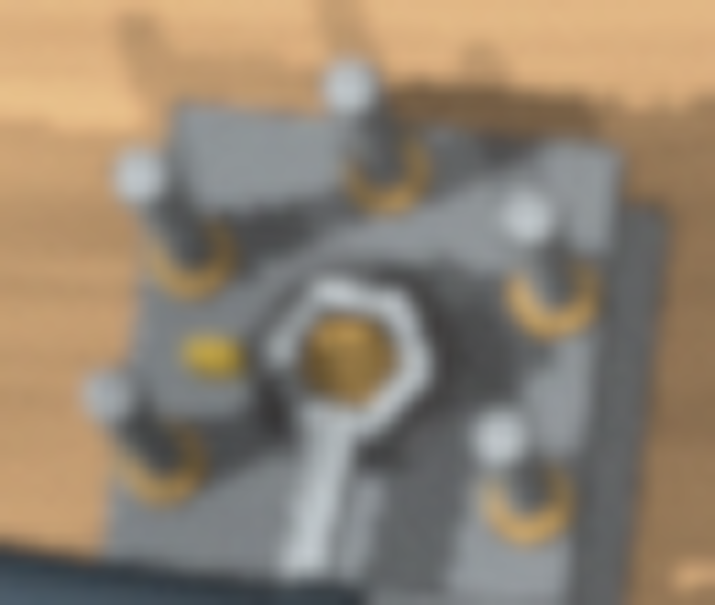

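drive_tool(
  targets=[
    [[0, 0.0013, -0.0311, 0.0833, 0, 0, 255], [0, 0.0054, -0.0619, 0.1666, 0, 0, 255], [0, 0.0121, -0.0923, 0.25, 0, 0, 255], [0, 0.0215, -0.1219, 0.3333, 0, 0, 255], [0, 0.0334, -0.1507, 0.4166, 0, 0, 255], [0, 0.0446, -0.1728, 0.4833, 0, 0, 255], [0, 0.0575, -0.1942, 0.55, 0, 0, 255], [0, 0.0717, -0.2145, 0.6166, 0, 0, 255], [0, 0.0717, -0.2145, 0.6166, 0, 0, 255]],
  ],
)

```text
time: 15.75
eef_pos: [0.5183, 0.1152, 0.0876]
eef_rot: [1.792, 0.69, -1.793]
wrist_force: [-0.7, 4.7, 3.9]
finger_gap: 0.147
```

```bash
python3 - <<'E'
from h import *
commit([0,.0717,-.2145,.6166,0,0])
t=capture("top")[:,:,::-1];cv2.imwrite("pics/top11.png",t);crop(t,180,140,65,55,11,"t11.png")
E
```

```text
cmd [0.5182 0.1153 0.0884] -48.0 meas [0.5183 0.1152 0.0876] -47.87 F [-0.7  4.7  3.9] T [ 0.65 -0.08  0.42] gap 0.147 t 15.75 q [ 0.01  0.15  1.95 -0.    1.04  2.41]
```

View pics/t11.png

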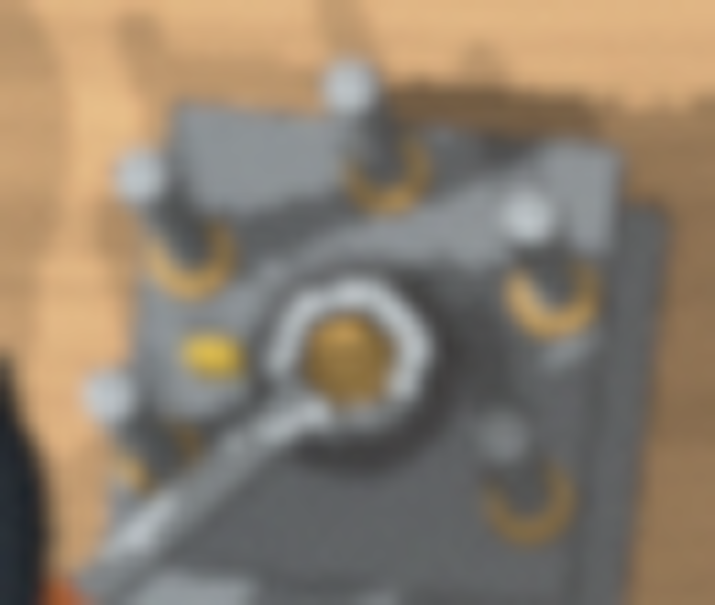

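```bash
python3 - <<'E'
from h import *
plan([tcp(-40,.0884),tcp(-40,.118)]+[tcp(p,.118) for p in(-32,-24,-16,-8,0,8)])
E
```

```text
[0.0001, 0.0035, 0.0496, -0.1333, -0.0001, 0.0002]
[-0.0739, 0.0034, 0.0496, -0.1333, -0.0001, 0.0002]
[-0.0739, 0.0138, 0.0982, -0.2666, -0.0001, 0.0002]
[-0.0739, 0.0308, 0.1449, -0.4, -0.0001, 0.0002]
[-0.0739, 0.0541, 0.1889, -0.5333, -0.0001, 0.0002]
[-0.0739, 0.0834, 0.2291, -0.6666, -0.0001, 0.0002]
[-0.0739, 0.1179, 0.2649, -0.8, -0.0001, 0.0002]
[-0.074, 0.1571, 0.2955, -0.9333, -0.0001, 0.0002]
```

drive_tool(
  targets=[
    [[0, 0.0035, 0.0496, -0.1333, 0, 0, 255], [0, 0.0035, 0.0496, -0.1333, 0, 0, 255], [-0.0739, 0.0035, 0.0496, -0.1333, 0, 0, 255], [-0.0739, 0.0035, 0.0496, -0.1333, 0, 0, 255], [-0.0739, 0.0138, 0.0982, -0.2666, 0, 0, 255], [-0.0739, 0.0308, 0.1449, -0.4, 0, 0, 255], [-0.0739, 0.0541, 0.1889, -0.5333, 0, 0, 255], [-0.0739, 0.0834, 0.2291, -0.6666, 0, 0, 255], [-0.0739, 0.1179, 0.2649, -0.8, 0, 0, 255], [-0.074, 0.1571, 0.2955, -0.9333, 0, 0, 255], [-0.074, 0.1571, 0.2955, -0.9333, 0, 0, 255]],
  ],
)

```text
time: 17.18
eef_pos: [0.4752, -0.0127, 0.1186]
eef_rot: [1.111, 1.263, -1.106]
wrist_force: [5.3, 0.6, 1.8]
finger_gap: 0.148
```

```bash
python3 - <<'E'
from h import *
commit([-.074,.1571,.2955,-.9333,0,0])
t=capture("top")[:,:,::-1];cv2.imwrite("pics/top12.png",t);crop(t,180,140,65,55,11,"t12.png")
t=capture("scene")[:,:,::-1];cv2.imwrite("pics/scene12.png",t);crop(t,250,180,80,65,10,"s12.png")
plan([tcp(p,.118) for p in(16,24)])
E
```

```text
cmd [ 0.4724 -0.0105  0.118 ] 8.0 meas [ 0.4752 -0.0127  0.1186] 7.72 F [5.3 0.6 1.8] T [ 0.15 -1.55 -0.13] gap 0.148 t 17.18 q [-0.27 -0.04  2.08 -0.    1.09  1.17]
[0.0, 0.0035, 0.0496, -0.1333, -0.0002, 0.0001]
[0.0, 0.0138, 0.0983, -0.2667, -0.0002, 0.0001]
```

View pics/t12.png

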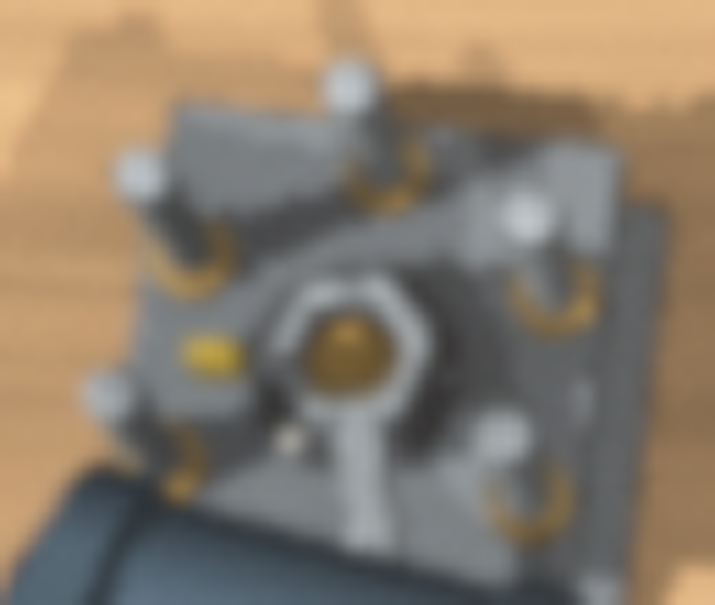

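View pics/s12.png

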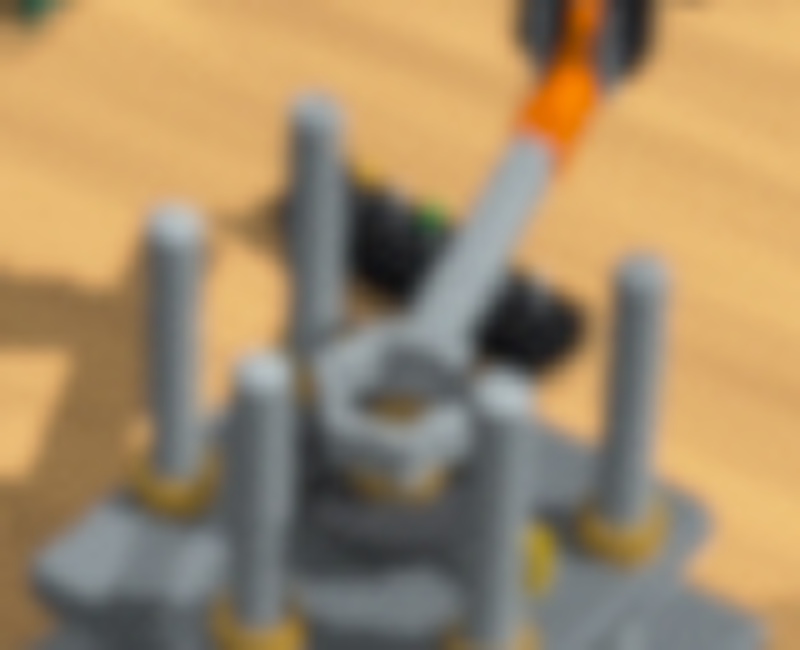

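```bash
python3 - <<'E'
from h import *
c=np.array([.6141,.0084])
m=cw(290,440,180,140,11,.085)[:2]-c;a=np.degrees(np.arctan2(m[1],m[0]))%360;print(m,a, "q",2.1-np.radians(a+6.1-90), "hexpsi",np.degrees(.65-(2.1-np.radians(a+6.1-90)))-6.1)
m=px2w("top",0,0,0)
plan([tcp(8,.16)])
E
```

```text
[-0.02015313  0.01802444] 138.1913760886389 q 1.1524367318147308 hexpsi -34.887504205330494
[-0.105, 0.0, -0.0, -0.0, -0.0002, 0.0001]
```

drive_tool(
  targets=[
    [[-0.04, 0, 0, 0, 0, 0, 255], [-0.08, 0, 0, 0, 0, 0, 255], [-0.105, 0, 0, 0, 0, 0, 255], [-0.105, 0, 0, 0, 0, 0, 255], [-0.105, 0, 0, 0, 0, 0, 255]],
  ],
)

```text
time: 17.9
eef_pos: [0.472, -0.0109, 0.1586]
eef_rot: [1.104, 1.272, -1.107]
wrist_force: [0.1, 0.4, -2.4]
finger_gap: 0.147
```

```bash
python3 - <<'E'
from h import *
commit([-.105,0,0,0,0,0])
t=capture("top")[:,:,::-1];cv2.imwrite("pics/top13.png",t);crop(t,180,140,65,55,11,"t13.png")
t=capture("scene")[:,:,::-1];cv2.imwrite("pics/scene13.png",t);crop(t,240,160,90,75,8,"s13.png")
E
```

```text
cmd [ 0.4724 -0.0106  0.16  ] 8.0 meas [ 0.472  -0.0109  0.1586] 7.99 F [ 0.1  0.4 -2.4] T [ 0.02  0.06 -0.01] gap 0.147 t 17.9 q [-0.26 -0.1   2.06 -0.    1.18  1.17]
```

View pics/t13.png

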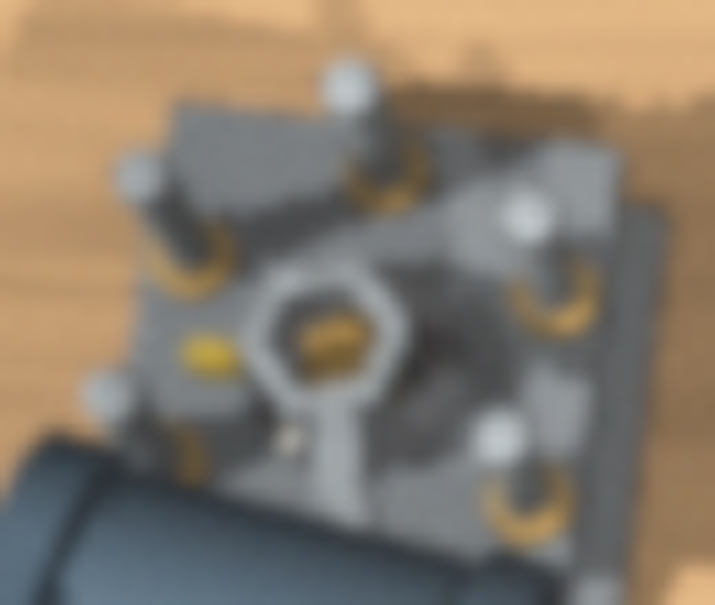

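View pics/s13.png

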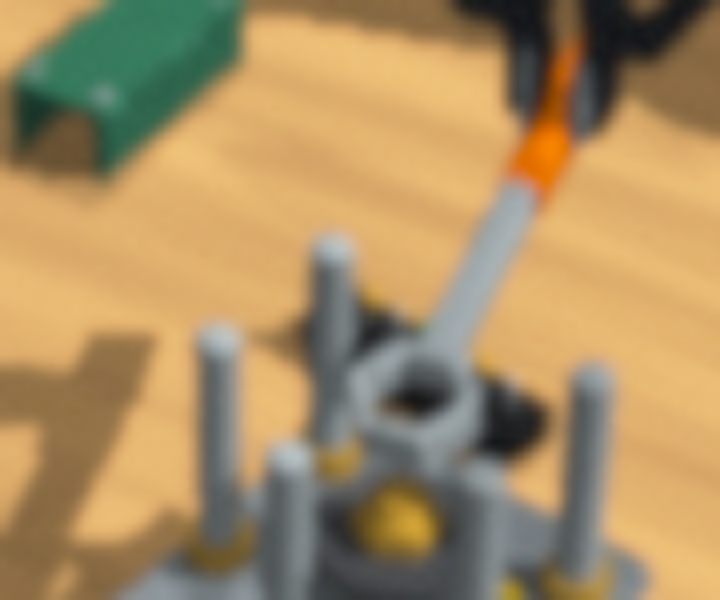

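```bash
python3 - <<'E'
from h import *
for z in(.12,.13,.14,.15,.16,.17): print(z,(cw(328,337,180,140,11,z)[:2]-[.6141,.0084]).round(4),(cw(415,393,240,160,8,z,"scene")[:2]-[.6167,.0127]).round(4))
s=get_state();p=np.radians(8);print("exp level",s["eef_pos"][:2]+.1426*np.array([np.cos(p),np.sin(p)])-[.614,.0085])
E
```

```text
0.12 [0.0021 0.0034] [-0.0322 -0.0132]
0.13 [-0.0002  0.0021] [-0.0222 -0.0076]
0.14 [-0.0026  0.0008] [-0.0121 -0.0021]
0.15 [-0.0049 -0.0004] [-0.002   0.0034]
0.16 [-0.0072 -0.0017] [0.008 0.009]
0.17 [-0.0096 -0.0029] [0.0181 0.0145]
exp level [-0.00078612  0.00045045]
```

```bash
cat >> h.py <<'E'
def Rt(psi,th): return Rpsi(psi)@Rot.from_euler('z',th,degrees=True).as_matrix()
def plant(goals,base=None):
    p0,R0=base or cmd()
    for x,y,z,psi,th in goals:
        print(np.concatenate([R0.T@(np.array([x,y,z])-p0)/.4,Rot.from_matrix(R0.T@Rt(psi,th)).as_rotvec()/np.radians(60)]).round(4).tolist())
E
python3 - <<'E'
from h import *
plant([(*tcp(17,.16),5),(*tcp(25,.16),9)])
E
```

```text
[0.0, 0.0044, 0.0558, -0.1499, 0.0063, 0.0832]
[0.0, 0.0156, 0.1042, -0.2828, 0.022, 0.1489]
```

drive_tool(
  targets=[
    [[0, 0.0044, 0.0558, -0.1499, 0.0063, 0.0832, 255], [0, 0.0156, 0.1042, -0.2828, 0.022, 0.1489, 255], [0, 0.0156, 0.1042, -0.2828, 0.022, 0.1489, 255], [0, 0.0156, 0.1042, -0.2828, 0.022, 0.1489, 255]],
  ],
)

```text
time: 18.5
eef_pos: [0.4842, -0.0511, 0.159]
eef_rot: [0.976, 1.296, -0.765]
wrist_force: [-0.1, -0.2, -2.2]
finger_gap: 0.146
```

```bash
python3 - <<'E'
from h import *
commit([0, 0.0156, 0.1042, -0.2828, 0.022, 0.1489])
t=capture("top")[:,:,::-1];cv2.imwrite("pics/top14.png",t);crop(t,180,140,65,55,11,"t14.png")
t=capture("scene")[:,:,::-1];cv2.imwrite("pics/scene14.png",t);crop(t,240,160,90,75,8,"s14.png")
s=get_state();p=np.radians(25);print("exp level",s["eef_pos"][:2]+.1426*np.array([np.cos(p),np.sin(p)])-[.614,.0085])
E
```

```text
cmd [ 0.4844 -0.051   0.16  ] 25.0 meas [ 0.4842 -0.0511  0.159 ] 24.92 F [-0.1 -0.2 -2.2] T [-0.11  0.2   0.03] gap 0.146 t 18.5 q [-0.4  -0.15  2.11  0.13  1.08  0.68]
exp level [-0.00030514  0.00100512]
```

View pics/t14.png

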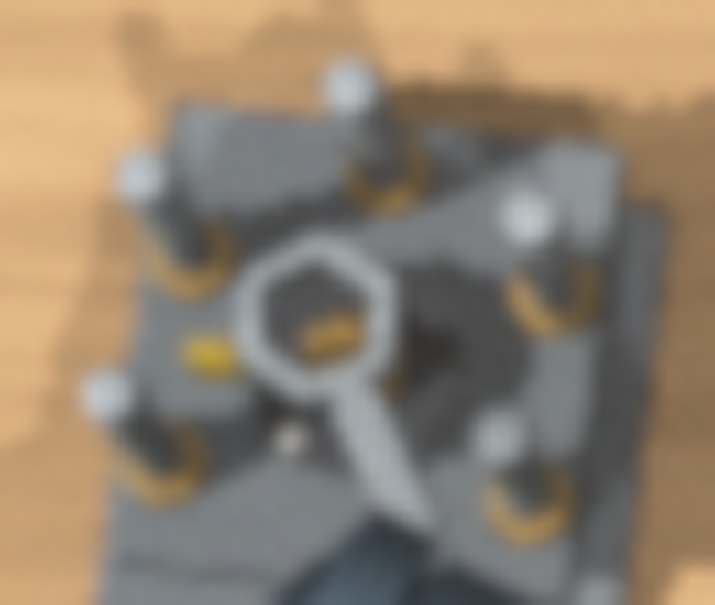

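View pics/s14.png

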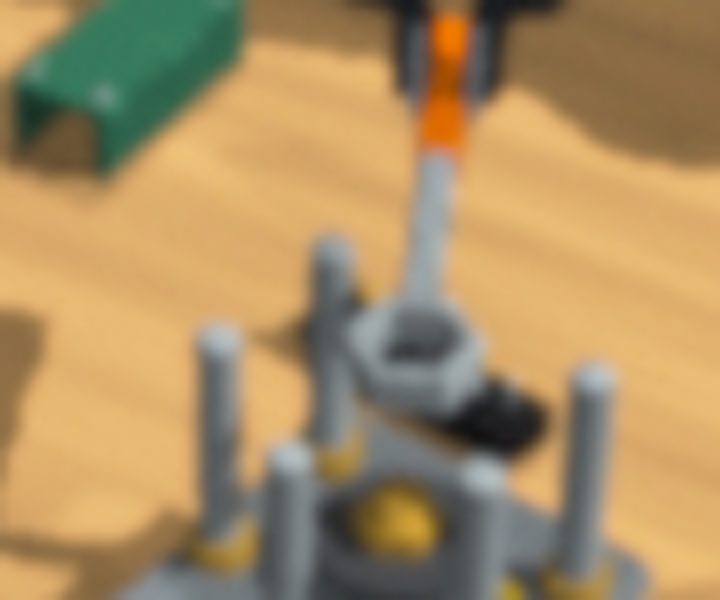

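```bash
python3 - <<'E'
from h import *
for z in(.15,.16,.165,.17,.175,.18): print(z,(cw(319,314,180,140,11,z)[:2]-[.6141,.0084]).round(4),(cw(415,343,240,160,8,z,"scene")[:2]-[.6167,.0127]).round(4))
plant([(*tcp(25,z),9) for z in (.125,.105)])
E
```

```text
0.15 [0.0016 0.0022] [-0.0242 -0.0095]
0.16 [-0.0008  0.0009] [-0.0138 -0.0038]
0.165 [-0.002   0.0003] [-0.0086 -0.001 ]
0.17 [-0.0032 -0.0004] [-0.0034  0.0019]
0.175 [-0.0044 -0.001 ] [0.0018 0.0048]
0.18 [-0.0056 -0.0016] [0.0069 0.0076]
[0.0864, -0.0137, 0.0, 0.0, 0.0, 0.0001]
[0.1358, -0.0215, 0.0, 0.0, 0.0, 0.0001]
```

```bash
python3 - <<'E'
from h import *
plant([(*tcp(25,z,-.003),9) for z in (.125,.11,.10)])
E
```

```text
[0.0876, -0.0063, 0.0, 0.0, 0.0, 0.0001]
[0.1246, -0.0122, 0.0, 0.0, 0.0, 0.0001]
[0.1493, -0.0161, 0.0, 0.0, 0.0, 0.0001]
```

drive_tool(
  targets=[
    [[0.045, 0, 0, 0, 0, 0, 255], [0.0876, -0.0063, 0, 0, 0, 0, 255], [0.1246, -0.0122, 0, 0, 0, 0, 255], [0.14, -0.0146, 0, 0, 0, 0, 255], [0.1493, -0.0161, 0, 0, 0, 0, 255], [0.1493, -0.0161, 0, 0, 0, 0, 255]],
  ],
)

```text
time: 19.35
eef_pos: [0.4877, -0.0504, 0.0998]
eef_rot: [0.975, 1.294, -0.763]
wrist_force: [-0.3, 0.1, -1.4]
finger_gap: 0.15
```

```bash
python3 - <<'E'
from h import *
commit([0.1493, -0.0161, 0, 0, 0, 0])
t=capture("top")[:,:,::-1];cv2.imwrite("pics/top15.png",t);crop(t,180,140,65,55,11,"t15.png")
t=capture("scene")[:,:,::-1];cv2.imwrite("pics/scene15.png",t);crop(t,240,160,90,75,8,"s15.png")
plant([(*tcp(25,z,-.003),9) for z in (.095,.09,.0884)])
E
```

```text
cmd [ 0.4871 -0.0497  0.1   ] 25.0 meas [ 0.4877 -0.0504  0.0998] 25.01 F [-0.3  0.1 -1.4] T [-0.1   0.08 -0.06] gap 0.15 t 19.35 q [-0.4  -0.04  2.14  0.14  0.94  0.66]
[0.0124, -0.0019, 0.0, 0.0, 0.0, 0.0001]
[0.0247, -0.0039, 0.0, 0.0, 0.0, 0.0001]
[0.0287, -0.0045, 0.0, 0.0, 0.0, 0.0001]
```

View pics/t15.png

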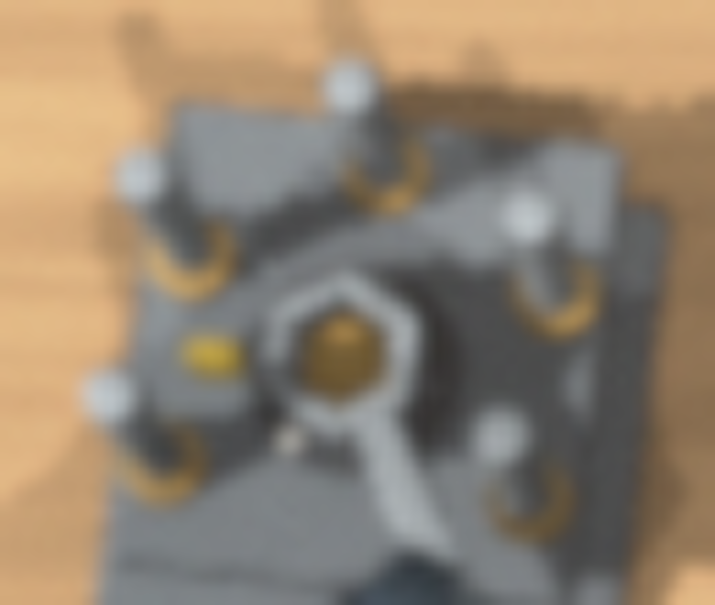

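View pics/s15.png

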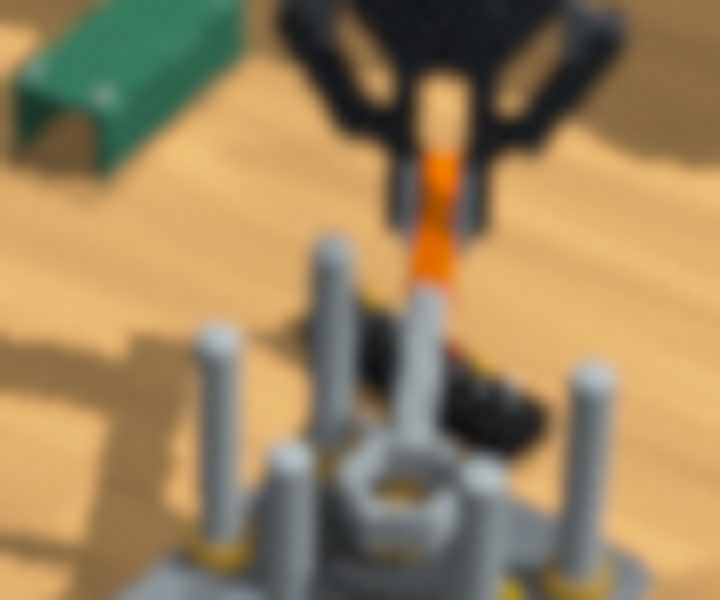

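Ring sits over the taper, no contact force yet; lowering on.

drive_tool(
  targets=[
    [[0.0124, -0.0019, 0, 0, 0, 0, 255], [0.0247, -0.0039, 0, 0, 0, 0, 255], [0.0287, -0.0045, 0, 0, 0, 0, 255], [0.0287, -0.0045, 0, 0, 0, 0, 255]],
  ],
)

```text
time: 19.95
eef_pos: [0.4878, -0.0506, 0.0881]
eef_rot: [0.976, 1.294, -0.763]
wrist_force: [1.4, -1.0, 0.5]
finger_gap: 0.149
```

```bash
python3 - <<'E'
from h import *
commit([0.0287, -0.0045, 0, 0, 0, 0])
t=capture("scene")[:,:,::-1];cv2.imwrite("pics/scene16.png",t);crop(t,240,160,90,75,8,"s16.png")
plant([(*tcp(p,.0884,-.003),9) for p in (20,15,10,5,0,-5,-10,-15)])
E
```

```text
cmd [ 0.4871 -0.0497  0.0884] 25.0 meas [ 0.4878 -0.0506  0.0881] 25.0 F [ 1.4 -1.   0.5] T [-0.2  -0.32 -0.23] gap 0.149 t 19.95 q [-0.4  -0.02  2.14  0.14  0.92  0.66]
[0.0002, 0.0013, -0.0304, 0.0823, -0.013, 0.0001]
[0.0008, 0.0052, -0.0606, 0.1646, -0.026, 0.0]
[0.0018, 0.0117, -0.0903, 0.2469, -0.0391, 0.0]
[0.0033, 0.0208, -0.1194, 0.3293, -0.0521, 0.0]
[0.0051, 0.0323, -0.1475, 0.4116, -0.0651, 0.0]
[0.0073, 0.0462, -0.1745, 0.4939, -0.0782, 0.0]
[0.0098, 0.0623, -0.2002, 0.5762, -0.0912, 0.0]
[0.0127, 0.0806, -0.2243, 0.6585, -0.1042, 0.0]
```

View pics/s16.png

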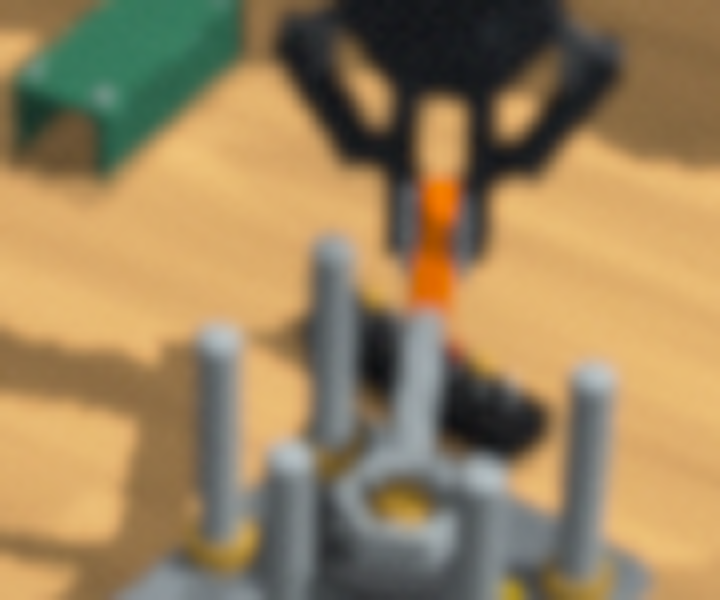

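drive_tool(
  targets=[
    [[0, 0.0013, -0.0304, 0.0823, -0.013, 0, 255], [0.0008, 0.0052, -0.0606, 0.1646, -0.026, 0, 255], [0.0018, 0.0117, -0.0903, 0.2469, -0.0391, 0, 255], [0.0033, 0.0208, -0.1194, 0.3293, -0.0521, 0, 255], [0.0051, 0.0323, -0.1475, 0.4116, -0.0651, 0, 255], [0.0073, 0.0462, -0.1745, 0.4939, -0.0782, 0, 255], [0.0098, 0.0623, -0.2002, 0.5762, -0.0912, 0, 255], [0.0127, 0.0806, -0.2243, 0.6585, -0.1042, 0, 255], [0.0127, 0.0806, -0.2243, 0.6585, -0.1042, 0, 255]],
  ],
)

```text
time: 21.12
eef_pos: [0.4794, 0.045, 0.088]
eef_rot: [1.448, 0.941, -1.284]
wrist_force: [1.2, -1.5, 1.6]
finger_gap: 0.149
```

```bash
python3 - <<'E'
from h import *
commit([0.0127, 0.0806, -0.2243, 0.6585, -0.1042, 0])
t=capture("top")[:,:,::-1];cv2.imwrite("pics/top17.png",t);crop(t,180,140,65,55,11,"t17.png")
plant([(*tcp(p,.0884,-.003),9) for p in (-20,-25,-30,-34,-38,-41,-44,-46,-48)])
E
```

```text
cmd [0.4787 0.0454 0.0884] -15.0 meas [0.4794 0.045  0.088 ] -14.83 F [ 1.2 -1.5  1.6] T [-0.35 -0.29 -0.23] gap 0.149 t 21.12 q [-0.13 -0.05  2.17 -0.03  0.86  1.72]
[0.0003, 0.0013, -0.0305, 0.0823, -0.0131, 0.0001]
[0.0009, 0.0053, -0.0607, 0.1646, -0.0261, 0.0001]
[0.0019, 0.0118, -0.0904, 0.2469, -0.0391, 0.0001]
[0.003, 0.0188, -0.1137, 0.3128, -0.0496, 0.0001]
[0.0044, 0.0274, -0.1364, 0.3786, -0.06, 0.0001]
[0.0056, 0.0349, -0.153, 0.428, -0.0678, 0.0001]
[0.0069, 0.0432, -0.1692, 0.4774, -0.0756, 0.0001]
[0.0078, 0.0493, -0.1798, 0.5103, -0.0808, 0.0001]
[0.0089, 0.0556, -0.1901, 0.5432, -0.0861, 0.0001]
```

View pics/t17.png

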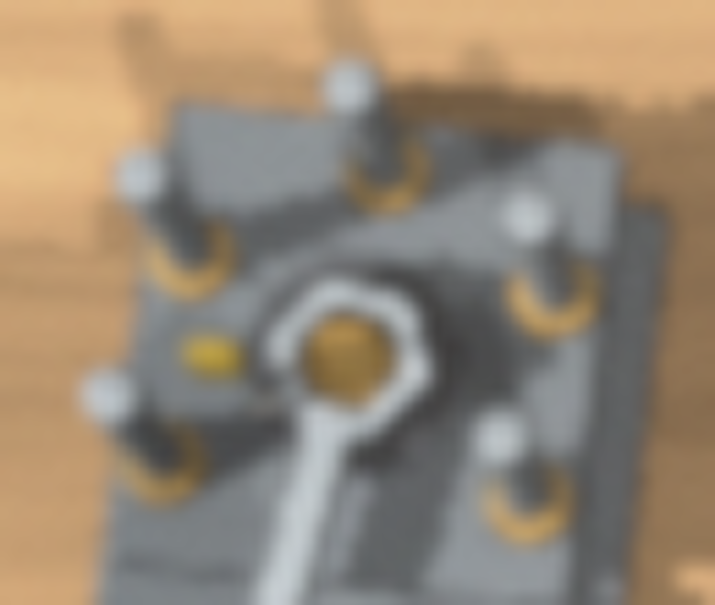

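drive_tool(
  targets=[
    [[0.0003, 0.0013, -0.0305, 0.0823, -0.0131, 0, 255], [0.0009, 0.0053, -0.0607, 0.1646, -0.0261, 0, 255], [0.0019, 0.0118, -0.0904, 0.2469, -0.0391, 0, 255], [0.003, 0.0188, -0.1137, 0.3128, -0.0496, 0, 255], [0.0044, 0.0274, -0.1364, 0.3786, -0.06, 0, 255], [0.0044, 0.0274, -0.1364, 0.3786, -0.06, 0, 255]],
  ],
)

```text
time: 21.92
eef_pos: [0.5035, 0.0948, 0.0874]
eef_rot: [1.694, 0.669, -1.571]
wrist_force: [-2.2, 2.4, 3.1]
finger_gap: 0.149
```

```bash
python3 - <<'E'
from h import *
commit([0.0044, 0.0274, -0.1364, 0.3786, -0.06, 0])
t=capture("top")[:,:,::-1];cv2.imwrite("pics/top18.png",t);crop(t,180,140,65,55,11,"t18.png")
plant([(*tcp(p,.0884,-.003),9) for p in (-40,-42,-44,-46,-48)])
E
```

```text
cmd [0.5036 0.0952 0.0884] -38.0 meas [0.5035 0.0948 0.0874] -37.84 F [-2.2  2.4  3.1] T [0.11 0.03 0.14] gap 0.149 t 21.93 q [ 0.01  0.06  2.06 -0.13  0.9   2.32]
[0.0, 0.0002, -0.0122, 0.0329, -0.0052, 0.0001]
[0.0001, 0.0009, -0.0244, 0.0659, -0.0104, 0.0001]
[0.0003, 0.0019, -0.0365, 0.0988, -0.0156, 0.0]
[0.0005, 0.0034, -0.0486, 0.1317, -0.0208, 0.0]
[0.0008, 0.0053, -0.0606, 0.1646, -0.026, 0.0]
```

View pics/t18.png

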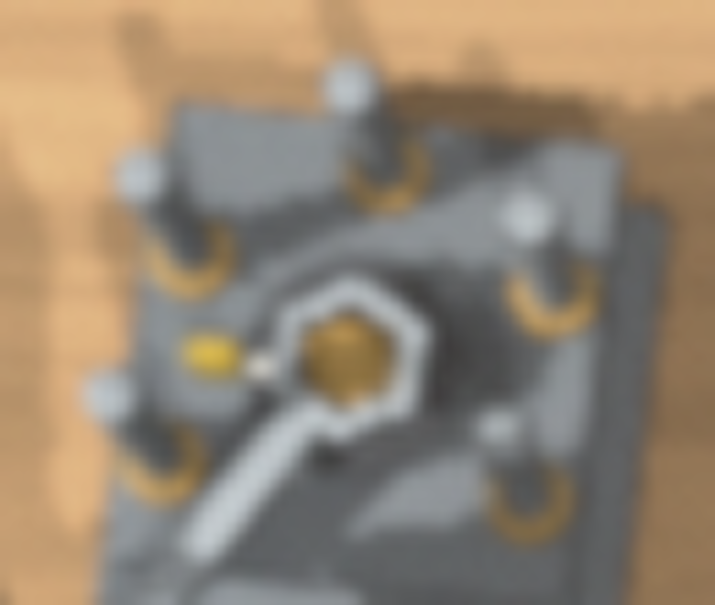

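Mark at (261,367), almost at the post (212,355). A few more degrees, watching force.

drive_tool(
  targets=[
    [[0, 0.0002, -0.0122, 0.0329, -0.0052, 0, 255], [0, 0.0009, -0.0244, 0.0659, -0.0104, 0, 255], [0, 0.0009, -0.0244, 0.0659, -0.0104, 0, 255]],
  ],
)

```text
time: 22.35
eef_pos: [0.5093, 0.1021, 0.0872]
eef_rot: [1.734, 0.616, -1.62]
wrist_force: [-2.3, 2.9, 4.2]
finger_gap: 0.148
```

```bash
python3 - <<'E'
from h import *
commit([0, 0.0009, -0.0244, 0.0659, -0.0104, 0])
plant([(*tcp(p,.0884,-.003),9) for p in (-44,-46,-48)])
E
```

```text
cmd [0.5099 0.1027 0.0884] -42.0 meas [0.5093 0.1021 0.0872] -41.89 F [-2.3  2.9  4.2] T [0.24 0.35 0.25] gap 0.148 t 22.35 q [ 0.03  0.08  2.04 -0.14  0.91  2.42]
[0.0001, 0.0002, -0.0121, 0.0329, -0.0052, 0.0001]
[0.0002, 0.0008, -0.0243, 0.0658, -0.0104, 0.0001]
[0.0004, 0.0018, -0.0364, 0.0987, -0.0156, 0.0001]
```

drive_tool(
  targets=[
    [[0, 0.0002, -0.0121, 0.0329, -0.0052, 0, 255], [0, 0.0008, -0.0243, 0.0658, -0.0104, 0, 255], [0, 0.0008, -0.0243, 0.0658, -0.0104, 0, 255]],
  ],
)

```text
time: 22.72
eef_pos: [0.5159, 0.1091, 0.0871]
eef_rot: [1.773, 0.561, -1.668]
wrist_force: [-4.2, 3.7, 2.9]
finger_gap: 0.144
```

```bash
python3 - <<'E'
from h import *
commit([0, 0.0008, -0.0243, 0.0658, -0.0104, 0])
t=capture("top")[:,:,::-1];cv2.imwrite("pics/top19.png",t);crop(t,180,140,65,55,11,"t19.png")
plant([(*tcp(p,.0884,-.003),9) for p in (-47,-48,-49)])
E
```

```text
cmd [0.5166 0.1097 0.0885] -46.0 meas [0.5159 0.1091 0.0871] -45.88 F [-4.2  3.7  2.9] T [0.29 0.38 0.26] gap 0.144 t 22.73 q [ 0.05  0.11  2.01 -0.15  0.93  2.51]
[0.0003, 0.0, -0.0061, 0.0165, -0.0026, 0.0001]
[0.0003, 0.0002, -0.0122, 0.0329, -0.0052, 0.0001]
[0.0003, 0.0005, -0.0183, 0.0494, -0.0078, 0.0001]
```

View pics/t19.png

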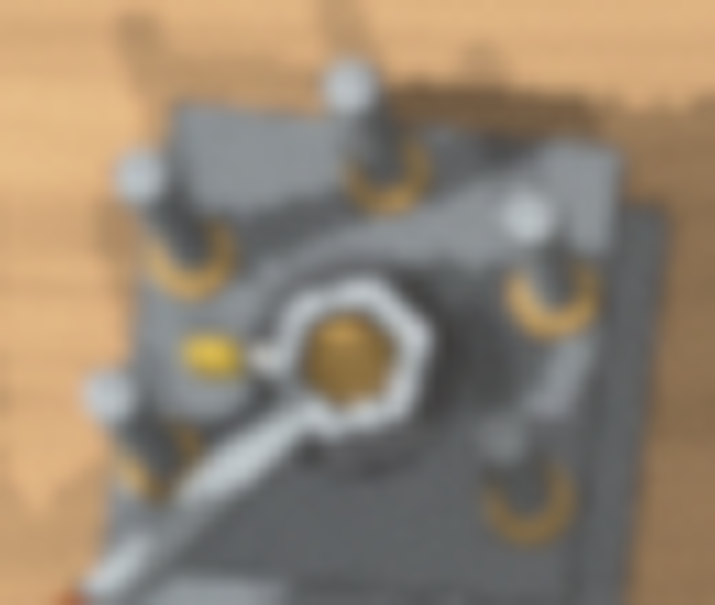

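drive_tool(
  targets=[
    [[0, 0, -0.0061, 0.0165, -0.0026, 0, 255], [0, 0.0002, -0.0122, 0.0329, -0.0052, 0, 255], [0, 0.0002, -0.0122, 0.0329, -0.0052, 0, 255]],
  ],
)

```text
time: 23.15
eef_pos: [0.519, 0.1122, 0.0869]
eef_rot: [1.791, 0.533, -1.692]
wrist_force: [-6.1, 2.8, 2.9]
finger_gap: 0.147
```

```bash
python3 - <<'E'
from h import *
commit([0, 0.0002, -0.0122, 0.0329, -0.0052, 0])
t=capture("top")[:,:,::-1];cv2.imwrite("pics/top20.png",t);crop(t,190,155,40,35,18,"t20.png")
c=np.array([.6141,.0084])
m=cw(267,358,180,140,11,.085)[:2]-c;a=np.degrees(np.arctan2(m[1],m[0]))%360;print(m,a, "q19",2.1-np.radians(a+6.1-90))
E
```

```text
cmd [0.5202 0.1131 0.0885] -48.0 meas [0.519  0.1122 0.0869] -47.86 F [-6.1  2.8  2.9] T [0.07 0.59 0.35] gap 0.147 t 23.15 q [ 0.06  0.12  2.   -0.16  0.93  2.55]
[0.00405067 0.02530511] 80.9056432009587 q19 2.152261385122749
```

View pics/t20.png

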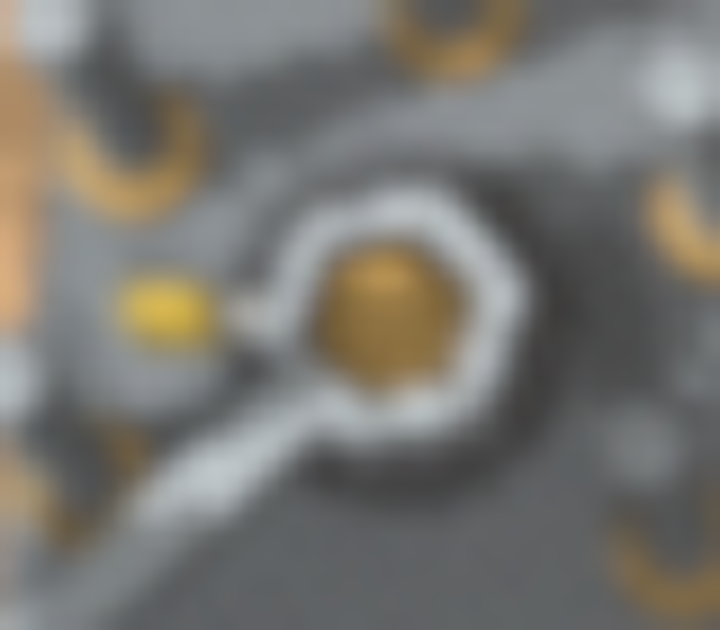

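```bash
python3 - <<'E'
from h import *
plant([(*tcp(p,.0884,-.003),9) for p in (-49,-50)])
E
```

```text
[0.0003, 0.0001, -0.0061, 0.0165, -0.0026, 0.0001]
[0.0003, 0.0002, -0.0122, 0.0329, -0.0053, 0.0001]
```

drive_tool(
  targets=[
    [[0, 0, -0.0061, 0.0165, -0.0026, 0, 255], [0, 0.0002, -0.0122, 0.0329, -0.0052, 0, 255], [0, 0.0002, -0.0122, 0.0329, -0.0052, 0, 255]],
  ],
)

```text
time: 23.58
eef_pos: [0.5225, 0.1154, 0.0868]
eef_rot: [1.809, 0.504, -1.716]
wrist_force: [-5.4, 2.5, 4.2]
finger_gap: 0.147
```

```bash
python3 - <<'E'
from h import *
commit([0, 0.0002, -0.0122, 0.0329, -0.0052, 0])
t=capture("top")[:,:,::-1];cv2.imwrite("pics/top21.png",t);crop(t,190,155,40,35,18,"t21.png")
F=get_state()["wrist_force"];print(F[:2]@[.766,.643])
plan([tcp(-40,.0884)])
E
```

```text
cmd [0.5239 0.1163 0.0885] -50.0 meas [0.5225 0.1154 0.0868] -49.84 F [-5.4  2.5  4.2] T [0.05 0.6  0.36] gap 0.147 t 23.57 q [ 0.07  0.13  1.99 -0.16  0.94  2.6 ]
-1.6761611265716112
[-0.0, -0.002, 0.0619, -0.1663, 0.013, -0.1496]
```

View pics/t21.png

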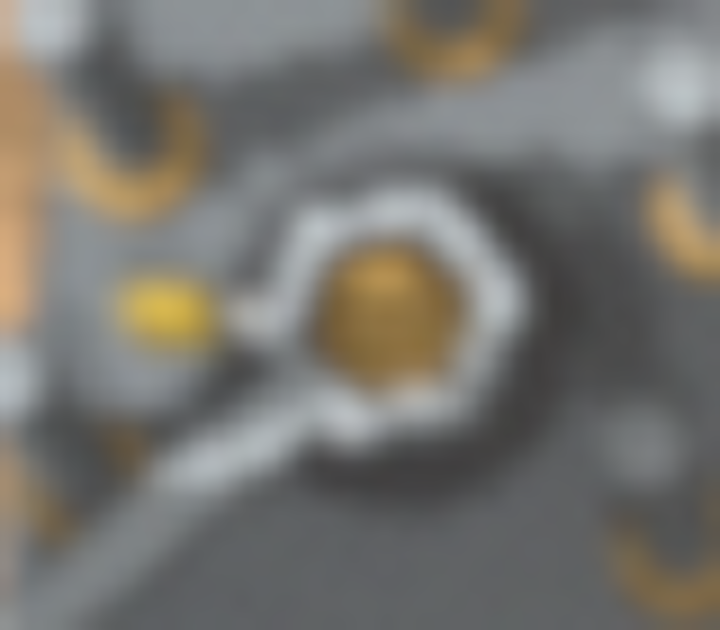

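```bash
python3 - <<'E'
from h import *
c=np.array([.6141,.0084])
for q in(1.8,1.9,1.98,2.05,2.1):
    a=np.pi/2-np.radians(6.1)+2.1-q
    print(q,[((w2px("top",(c[0]+r*np.cos(a),c[1]+r*np.sin(a),.0855))-[190,155]+.5)*18-.5).round(0) for r in(.024,.027)])
print(((w2px("top",(*c,.085))-[190,155]+.5)*18-.5))
E
```

```text
1.8 [array([265., 363.]), array([249., 367.])]
1.9 [array([264., 350.]), array([247., 352.])]
1.98 [array([264., 340.]), array([247., 340.])]
2.05 [array([264., 330.]), array([247., 329.])]
2.1 [array([265., 324.]), array([248., 322.])]
[399.65195508 338.77539566]
```

```bash
python3 - <<'E'
from h import *
t=capture("scene")[:,:,::-1];cv2.imwrite("pics/scene22.png",t);crop(t,240,160,90,75,8,"s22.png")
im=cv2.imread("pics/top21.png");c=(.6141,.0084)
overlay(im,"top",190,155,40,35,18,"ov21.png",[(hexpts(c,.101,.0294,-50),(0,0,255)),(hexpts(c,.094,.027,-29),(255,0,255))])
im=t;c=(.6167,.0127)
overlay(np.ascontiguousarray(im),"scene",255,190,60,50,13,"ovs21.png",[(hexpts(c,.101,.0294,-50),(0,0,255)),(hexpts(c,.094,.027,-29),(255,0,255))])
E
```

```text
(no output)
```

View pics/ov21.png

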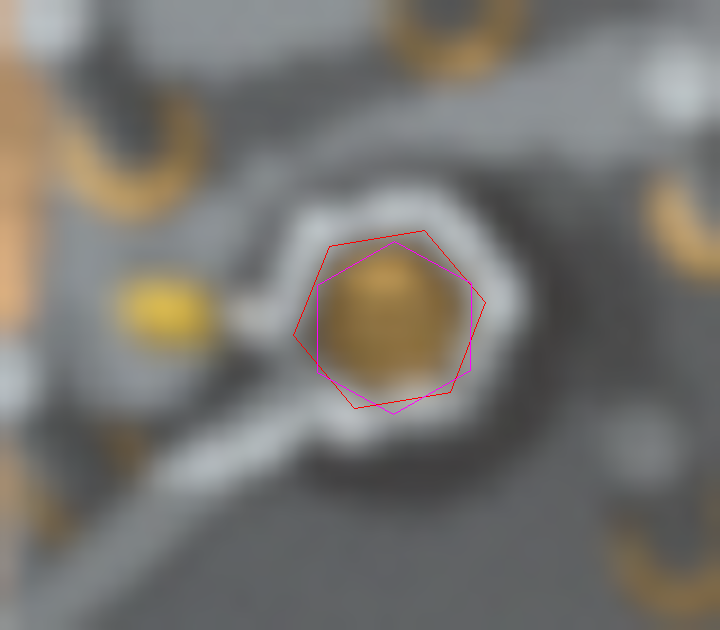

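View pics/ovs21.png

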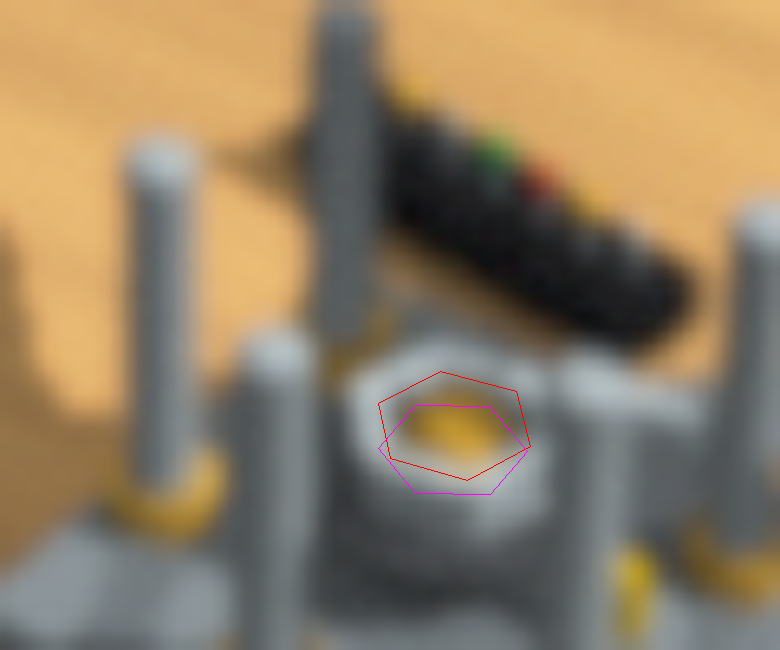

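View pics/s22.png

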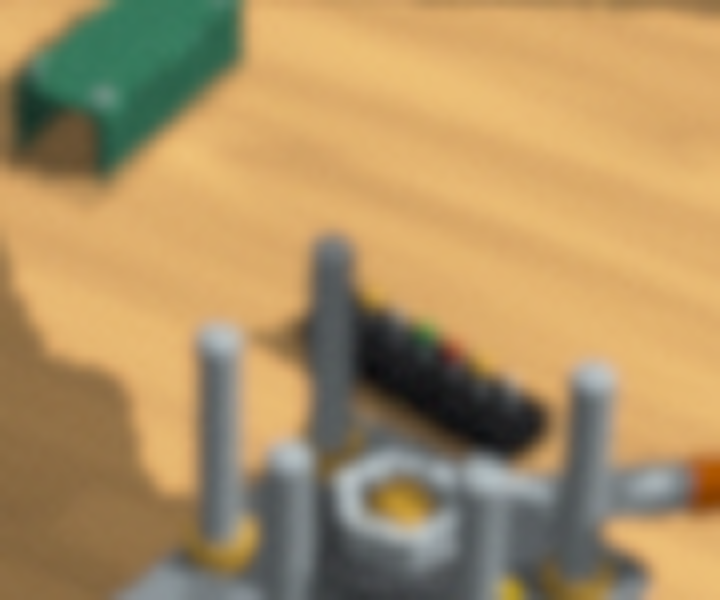

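```bash
python3 - <<'E'
from h import *
plant([(*tcp(p,.0884,-.003),9) for p in (-46,-42,-38,-34,-30)])
E
```

```text
[0.0004, 0.0009, 0.0244, -0.0658, 0.0104, 0.0001]
[0.0008, 0.0034, 0.0486, -0.1316, 0.0208, 0.0001]
[0.0015, 0.0075, 0.0726, -0.1975, 0.0312, 0.0]
[0.0024, 0.0134, 0.0962, -0.2633, 0.0417, 0.0]
[0.0036, 0.0208, 0.1194, -0.3292, 0.0521, 0.0]
```

drive_tool(
  targets=[
    [[0.0004, 0.0009, 0.0244, -0.0658, 0.0104, 0, 255], [0.0008, 0.0034, 0.0486, -0.1316, 0.0208, 0, 255], [0.0015, 0.0075, 0.0726, -0.1975, 0.0312, 0, 255], [0.0024, 0.0134, 0.0962, -0.2633, 0.0417, 0, 255], [0.0036, 0.0208, 0.1194, -0.3292, 0.0521, 0, 255], [0.0036, 0.0208, 0.1194, -0.3292, 0.0521, 0, 255], [0.0036, 0.0208, 0.1194, -0.3292, 0.0521, 0, 255]],
  ],
)

```text
time: 24.55
eef_pos: [0.4928, 0.0783, 0.0874]
eef_rot: [1.613, 0.768, -1.475]
wrist_force: [-1.2, 1.1, 2.1]
finger_gap: 0.147
```

```bash
python3 - <<'E'
from h import *
commit([0.0036, 0.0208, 0.1194, -0.3292, 0.0521, 0])
t=capture("top")[:,:,::-1];cv2.imwrite("pics/top23.png",t);crop(t,190,155,40,35,18,"t23.png")
plant([(*tcp(-30,z,-.003),9) for z in (.095,.105,.12,.16,.25)])
E
```

```text
cmd [0.4927 0.0791 0.0884] -30.0 meas [0.4928 0.0783 0.0874] -30.03 F [-1.2  1.1  2.1] T [0.11 0.11 0.06] gap 0.147 t 24.55 q [-0.03  0.01  2.11 -0.1   0.88  2.12]
[-0.0163, 0.0026, -0.0, 0.0, -0.0, 0.0]
[-0.041, 0.0065, -0.0, 0.0, -0.0, 0.0]
[-0.078, 0.0124, -0.0, 0.0, -0.0, 0.0]
[-0.1768, 0.028, -0.0, 0.0, -0.0, 0.0]
[-0.399, 0.0632, -0.0, 0.0, -0.0, 0.0]
```

View pics/t23.png

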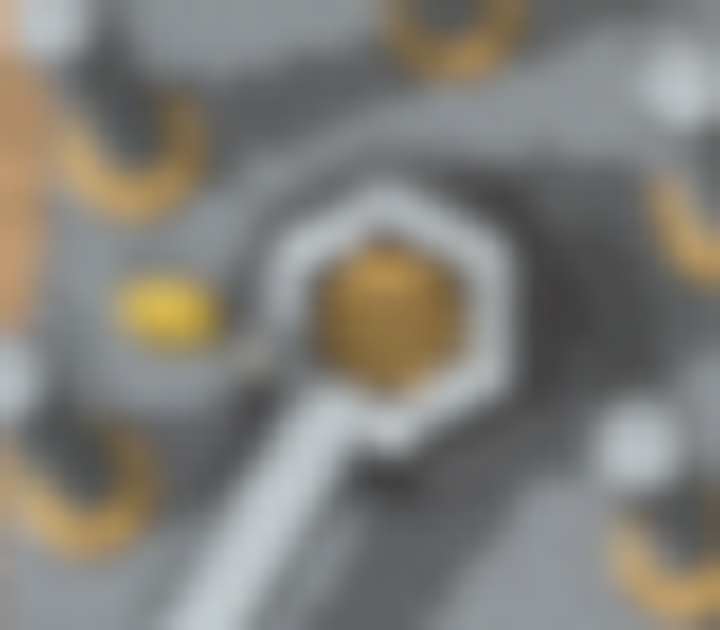

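```bash
python3 - <<'E'
from h import *
a=[]
for n in(18,19,20,21,23):
    im=cv2.imread(f"pics/top{n}.png")[160:185,190:215]
    a.append(cv2.resize(im,None,fx=10,fy=10,interpolation=cv2.INTER_NEAREST))
o=np.hstack(a[:3]);o2=np.hstack(a[3:]+[a[4]*0+np.clip(a[4].astype(float)*1.6,0,255).astype(np.uint8)])
cv2.imwrite("pics/cmp.png",np.vstack([o,o2]))
E
```

```text
(no output)
```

View pics/cmp.png

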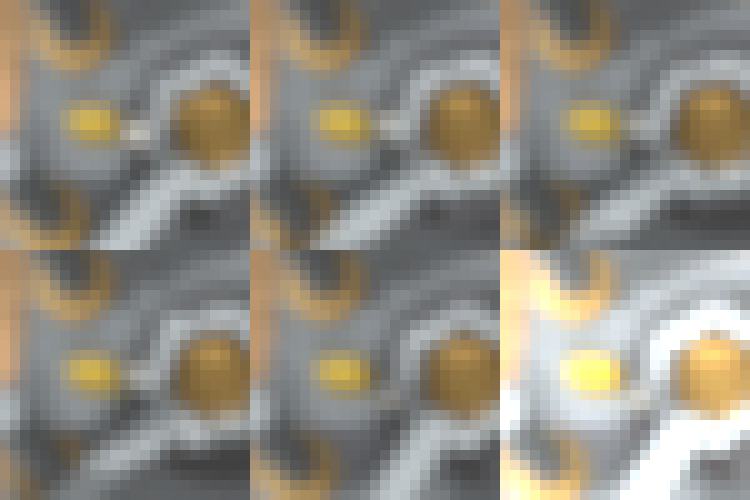

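```bash
python3 - <<'E'
from h import *
plant([(*tcp(p,.0884,-.003),9) for p in (-34,-38,-42,-45,-48)])
plant([(*tcp(p,.0884,-.003),9) for p in (-45,-42)])
E
```

```text
[0.0001, 0.0008, -0.0244, 0.0659, -0.0104, 0.0]
[0.0005, 0.0034, -0.0486, 0.1317, -0.0209, 0.0]
[0.0012, 0.0075, -0.0726, 0.1976, -0.0313, 0.0]
[0.0019, 0.0118, -0.0903, 0.2469, -0.0391, 0.0]
[0.0027, 0.0169, -0.1079, 0.2963, -0.0469, 0.0]
[0.0019, 0.0118, -0.0903, 0.2469, -0.0391, 0.0]
[0.0012, 0.0075, -0.0726, 0.1976, -0.0313, 0.0]
```

drive_tool(
  targets=[
    [[0.0002, 0.0008, -0.0244, 0.0658, -0.0104, 0, 255], [0.0005, 0.0034, -0.0486, 0.1317, -0.0208, 0, 255], [0.0012, 0.0076, -0.0726, 0.1975, -0.0313, 0, 255], [0.0018, 0.0117, -0.0903, 0.2469, -0.0391, 0, 255], [0.0018, 0.0117, -0.0903, 0.2469, -0.0391, 0, 255], [0.0018, 0.0117, -0.0903, 0.2469, -0.0391, 0, 255]],
  ],
)

```text
time: 25.35
eef_pos: [0.5147, 0.1078, 0.0872]
eef_rot: [1.765, 0.574, -1.655]
wrist_force: [-3.2, 4.7, 2.2]
finger_gap: 0.148
```

```bash
python3 - <<'E'
from h import *
commit([0.0018, 0.0117, -0.0903, 0.2469, -0.0391, 0])
t=capture("top")[:,:,::-1];cv2.imwrite("pics/top24.png",t);crop(t,190,155,40,35,18,"t24.png")
plant([(*tcp(p,.0884,-.003),9) for p in (-47,-48,-42)])
E
```

```text
cmd [0.5149 0.108  0.0884] -45.0 meas [0.5147 0.1078 0.0872] -44.94 F [-3.2  4.7  2.2] T [0.53 0.32 0.16] gap 0.148 t 25.35 q [ 0.05  0.1   2.02 -0.15  0.92  2.49]
[0.0001, 0.0002, -0.0122, 0.033, -0.0052, 0.0]
[0.0001, 0.0005, -0.0183, 0.0494, -0.0078, 0.0]
[0.0001, 0.0005, 0.0182, -0.0493, 0.0078, 0.0]
```

View pics/t24.png

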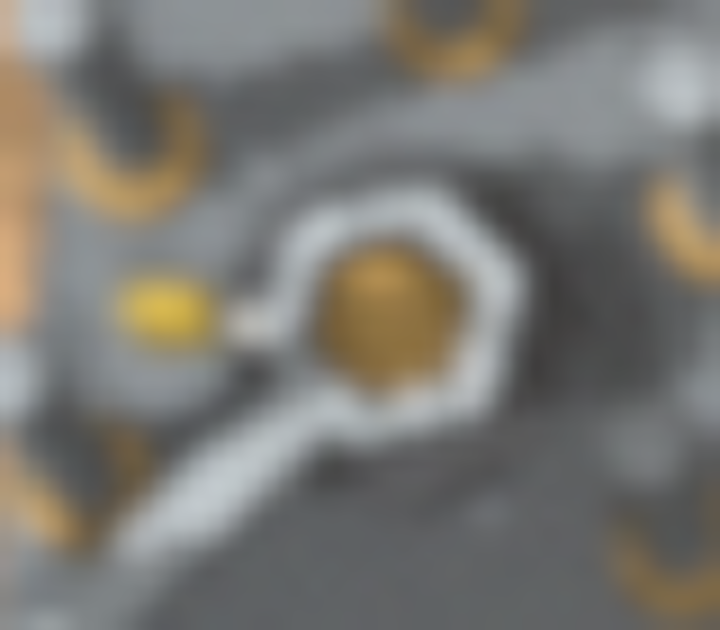

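drive_tool(
  targets=[
    [[0, 0.0002, -0.0122, 0.033, -0.0052, 0, 255], [0, 0.0007, -0.0243, 0.0658, -0.0104, 0, 255], [0, 0.0007, -0.0243, 0.0658, -0.0104, 0, 255]],
  ],
)

```text
time: 25.78
eef_pos: [0.5213, 0.1142, 0.0871]
eef_rot: [1.802, 0.518, -1.703]
wrist_force: [-3.8, 3.7, 3.2]
finger_gap: 0.148
```

```bash
python3 - <<'E'
from h import *
commit([0, 0.0007, -0.0243, 0.0658, -0.0104, 0])
t=capture("top")[:,:,::-1];cv2.imwrite("pics/top25.png",t);crop(t,190,155,40,35,18,"t25.png")
plant([(*tcp(p,.0884,-.003),9) for p in (-47,-45,-43,-41)])
E
```

```text
cmd [0.5219 0.1147 0.0885] -48.99 meas [0.5213 0.1142 0.0871] -48.91 F [-3.8  3.7  3.2] T [0.34 0.5  0.28] gap 0.148 t 25.77 q [ 0.06  0.12  1.99 -0.16  0.94  2.58]
[0.0002, 0.0004, 0.0121, -0.0328, 0.0052, 0.0]
[0.0003, 0.001, 0.0242, -0.0658, 0.0104, 0.0]
[0.0005, 0.0021, 0.0364, -0.0987, 0.0156, 0.0]
[0.0007, 0.0035, 0.0485, -0.1316, 0.0208, 0.0]
```

View pics/t25.png

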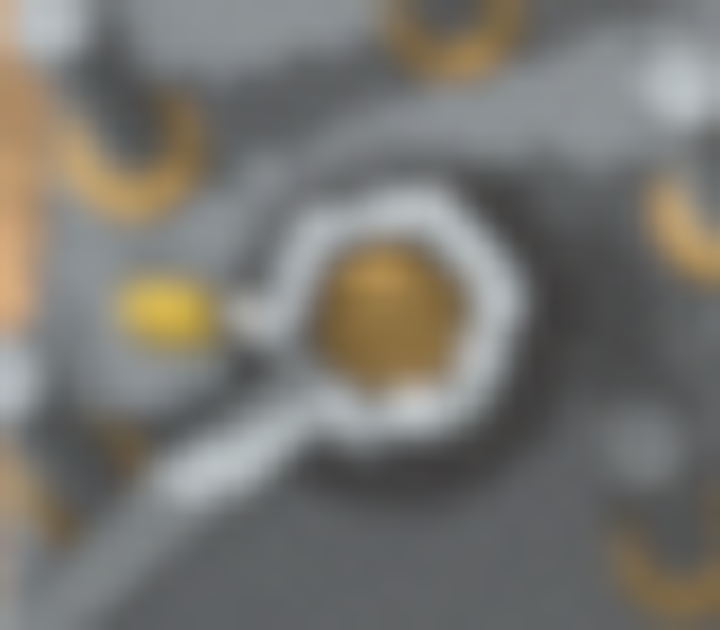

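```bash
python3 - <<'E'
from h import *
plant([(*tcp(p,.0884,-.003),9) for p in (-50,-51,-48,-46)])
E
```

```text
[0.0002, 0.0002, -0.0062, 0.0165, -0.0027, 0.0]
[0.0002, 0.0004, -0.0123, 0.033, -0.0053, 0.0]
[0.0002, 0.0002, 0.006, -0.0164, 0.0026, 0.0]
[0.0003, 0.0006, 0.0182, -0.0493, 0.0078, 0.0]
```

drive_tool(
  targets=[
    [[0, 0.0002, -0.0062, 0.0165, -0.0027, 0, 255], [0, 0.0003, -0.01, 0.027, -0.0043, 0, 255], [0, 0.0003, -0.01, 0.027, -0.0043, 0, 255]],
  ],
)

```text
time: 26.2
eef_pos: [0.5236, 0.1163, 0.0868]
eef_rot: [1.815, 0.494, -1.723]
wrist_force: [-6.6, 2.1, 3.7]
finger_gap: 0.148
```

```bash
python3 - <<'E'
from h import *
commit([0, 0.0003, -0.01, 0.027, -0.0043, 0])
t=capture("top")[:,:,::-1];cv2.imwrite("pics/top26.png",t)
plant([(*tcp(p,.0884,-.003),9) for p in (-48.5,-46.5)])
E
```

```text
cmd [0.525  0.1172 0.0885] -50.64 meas [0.5236 0.1163 0.0868] -50.49 F [-6.6  2.1  3.7] T [0.04 0.78 0.42] gap 0.148 t 26.2 q [ 0.07  0.13  1.98 -0.16  0.94  2.61]
[0.0003, 0.0003, 0.0129, -0.0351, 0.0056, 0.0]
[0.0004, 0.0009, 0.0251, -0.0681, 0.0108, 0.0]
```

drive_tool(
  targets=[
    [[0.0003, 0.0003, 0.0129, -0.0351, 0.0056, 0, 255], [0.0003, 0.0003, 0.0129, -0.0351, 0.0056, 0, 255], [0.0004, 0.0009, 0.0251, -0.0681, 0.0108, 0, 255], [0.0004, 0.0009, 0.0251, -0.0681, 0.0108, 0, 255]],
  ],
)

```text
time: 26.75
eef_pos: [0.5173, 0.1104, 0.0874]
eef_rot: [1.781, 0.553, -1.672]
wrist_force: [-2.6, 5.8, 1.5]
finger_gap: 0.145
```

```bash
python3 - <<'E'
from h import *
commit([0.0004, 0.0009, 0.0251, -0.0681, 0.0108, 0])
t=capture("top")[:,:,::-1];cv2.imwrite("pics/top27.png",t)
a=[]
for n in(25,26,27,23):
    im=cv2.imread(f"pics/top{n}.png")[162:182,192:212]
    a.append(cv2.resize(im,None,fx=18,fy=18,interpolation=cv2.INTER_CUBIC))
cv2.imwrite("pics/cmp2.png",np.vstack([np.hstack(a[:2]),np.hstack(a[2:])])[:600])
plant([(*tcp(p,.0884,-.003),9) for p in (-44,)])
E
```

```text
cmd [0.5175 0.1106 0.0884] -46.5 meas [0.5173 0.1104 0.0874] -46.47 F [-2.6  5.8  1.5] T [0.74 0.26 0.2 ] gap 0.145 t 26.75 q [ 0.05  0.11  2.01 -0.15  0.93  2.52]
[0.0, 0.0003, 0.0152, -0.0411, 0.0065, 0.0]
```

View pics/cmp2.png

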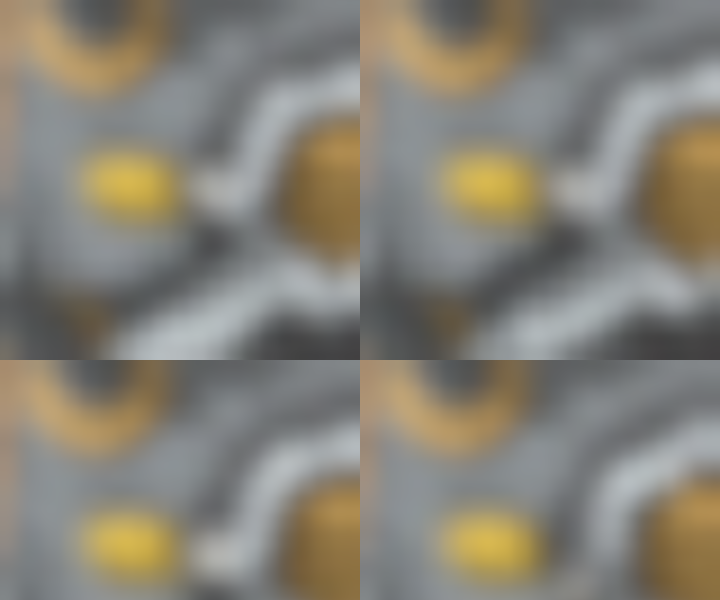

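```bash
python3 - <<'E'
from h import *
p,R=cmd()
for d in(.0015,.0025):
    print((R.T@np.array([-.41*d,.91*d,0])/.4).round(4))
up=R.T@np.array([0,0,1.])/.4; print("up per m",up.round(4))
E
```

```text
[-0.0006 -0.0035 -0.0012]
[-0.0009 -0.0058 -0.0021]
up per m [-2.4692e+00  3.9100e-01 -1.0000e-04]
```

drive_tool(
  targets=[
    [[0, -0.0035, -0.0013, 0, 0, 0, 255], [0, -0.0035, -0.0013, 0, 0, 0, 255]],
  ],
)

```text
time: 27.05
eef_pos: [0.5176, 0.1109, 0.0875]
eef_rot: [1.781, 0.55, -1.671]
wrist_force: [0.6, -0.2, 0.6]
finger_gap: 0.143
```

```bash
python3 - <<'E'
from h import *
commit([0,-.0035,-.0013,0,0,0])
E
```

```text
cmd [0.5169 0.1119 0.0882] -46.5 meas [0.5176 0.1109 0.0875] -46.48 F [ 0.6 -0.2  0.6] T [-0.21 -0.22  0.09] gap 0.143 t 27.05 q [ 0.06  0.11  2.01 -0.15  0.93  2.52]
```

drive_tool(
  targets=[
    [[-0.0062, 0.001, 0, 0, 0, 0, 255], [-0.0123, 0.002, 0, 0, 0, 0, 255], [-0.0185, 0.0029, 0, 0, 0, 0, 255]],
  ],
)

```text
time: 27.42
eef_pos: [0.5174, 0.1104, 0.0942]
eef_rot: [1.78, 0.55, -1.672]
wrist_force: [6.6, -5.5, -8.2]
finger_gap: 0.15
```

```bash
python3 - <<'E'
from h import *
commit([-.0185,.0029,0,0,0,0])
E
```

```text
cmd [0.5169 0.1119 0.0957] -46.5 meas [0.5174 0.1104 0.0942] -46.48 F [ 6.6 -5.5 -8.2] T [-0.34 -0.61  0.21] gap 0.15 t 27.43 q [ 0.06  0.1   2.01 -0.15  0.94  2.52]
```

drive_tool(
  targets=[
    [[0.0068, -0.0011, 0, 0, 0, 0, 255], [0.0136, -0.0021, 0, 0, 0, 0, 255], [0.0136, -0.0021, 0, 0, 0, 0, 255]],
  ],
)

```text
time: 27.8
eef_pos: [0.5175, 0.1109, 0.0895]
eef_rot: [1.78, 0.55, -1.672]
wrist_force: [2.9, -4.1, 0.2]
finger_gap: 0.146
```

```bash
python3 - <<'E'
from h import *
commit([.0136,-.0021,0,0,0,0])
s=get_state()
r=s["eef_pos"][:2]-[.614,.0085];F=s["wrist_force"];print("M",r[0]*F[1]-r[1]*F[0]+s["ft_torque"][2])
E
```

```text
cmd [0.5169 0.1119 0.0902] -46.5 meas [0.5175 0.1109 0.0895] -46.5 F [ 2.9 -4.1  0.2] T [-0.64 -0.35  0.02] gap 0.146 t 27.8 q [ 0.06  0.11  2.01 -0.15  0.93  2.52]
M 0.11364780590513571
```

```bash
cat >> h.py <<'E'
def orb(psi,z,th=9):
    a=np.radians(psi+46.5);r=np.array([[np.cos(a),-np.sin(a)],[np.sin(a),np.cos(a)]])@np.array([-.0966,.1029]);return (.614+r[0],.0085+r[1],z,psi,th)
E
python3 - <<'E'
from h import *
plant([orb(p,.0902) for p in(-46.5,-44.5,-42.5)])
E
```

```text
[0.0001, 0.0017, 0.0, 0.0, -0.0, 0.0]
[0.0002, 0.0019, 0.0124, -0.0329, 0.0052, 0.0]
[0.0003, 0.0024, 0.0247, -0.0658, 0.0104, 0.0]
```

drive_tool(
  targets=[
    [[0, 0.0017, 0, 0, 0, 0, 255], [0, 0.0019, 0.0124, -0.0329, 0.0052, 0, 255], [0.0003, 0.0024, 0.0247, -0.0658, 0.0104, 0, 255], [0.0003, 0.0024, 0.0247, -0.0658, 0.0104, 0, 255]],
  ],
)

```text
time: 28.3
eef_pos: [0.5108, 0.1037, 0.0894]
eef_rot: [1.742, 0.606, -1.625]
wrist_force: [2.4, -2.4, 0.2]
finger_gap: 0.144
```

```bash
cat >> h.py <<'E'
def look(n):
    t=capture("top")[:,:,::-1];cv2.imwrite(f"pics/top{n}.png",t);crop(t,190,155,40,35,18,f"t{n}.png")
    s=get_state();r=s["eef_pos"][:2]-[.614,.0085];F=s["wrist_force"];print("M",(r[0]*F[1]-r[1]*F[0]+s["ft_torque"][2]).round(2),"radial out",(F[:2]@r/np.linalg.norm(r)).round(2))
E
python3 - <<'E'
from h import *
commit([.0003,.0024,.0247,-.0658,.0104,0])
look(28)
E
```

```text
cmd [0.5104 0.1044 0.0902] -42.5 meas [0.5108 0.1037 0.0894] -42.53 F [ 2.4 -2.4  0.2] T [-0.39 -0.43  0.02] gap 0.144 t 28.3 q [ 0.04  0.08  2.04 -0.14  0.92  2.43]
M 0.02 radial out -4.89
```

View pics/t28.png

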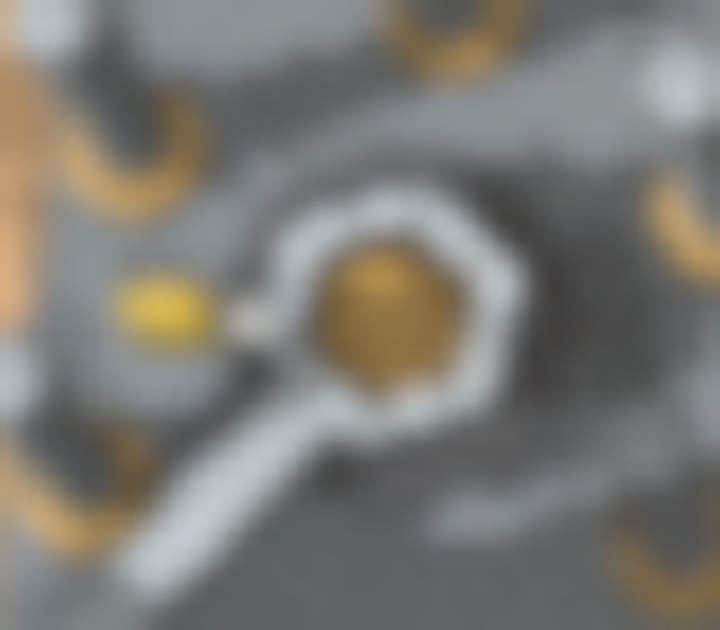

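```bash
python3 - <<'E'
from h import *
def inw(o,d):
    v=np.array(o[:2])-[.614,.0085];v=v*(1-d/np.linalg.norm(v));return (.614+v[0],.0085+v[1],*o[2:])
plant([inw(orb(p,.0902),.001) for p in(-41,-39)])
E
```

```text
[0.0004, 0.0026, 0.0092, -0.0247, 0.0039, 0.0]
[0.0004, 0.0031, 0.0214, -0.0576, 0.0091, 0.0]
```

drive_tool(
  targets=[
    [[0.0004, 0.0026, 0.0092, -0.0247, 0.0039, 0, 255], [0.0004, 0.0031, 0.0214, -0.0576, 0.0091, 0, 255], [0.0004, 0.0031, 0.0214, -0.0576, 0.0091, 0, 255]],
  ],
)

```text
time: 28.72
eef_pos: [0.5051, 0.0968, 0.0889]
eef_rot: [1.706, 0.654, -1.585]
wrist_force: [0.2, 0.0, -1.3]
finger_gap: 0.151
```

```bash
python3 - <<'E'
from h import *
commit([.0004,.0031,.0214,-.0576,.0091,0])
look(29)
p,R=cmd();print((R.T@np.array([0,0,1.])/.4).round(3))
E
```

```text
cmd [0.5056 0.0973 0.0902] -39.0 meas [0.5051 0.0968 0.0889] -39.0 F [ 0.2  0.  -1.3] T [0.13 0.03 0.11] gap 0.151 t 28.73 q [ 0.02  0.06  2.06 -0.13  0.91  2.35]
M 0.01 radial out 1.23
[-2.469  0.391  0.   ]
```

View pics/t29.png

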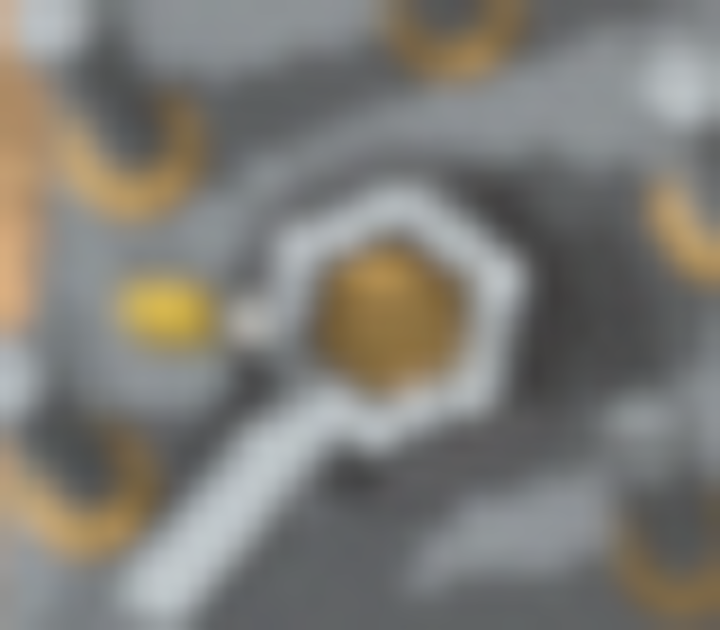

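drive_tool(
  targets=[
    [[-0.01, 0.0016, 0, 0, 0, 0, 255], [-0.02, 0.0032, 0, 0, 0, 0, 255], [-0.03, 0.0048, 0, 0, 0, 0, 255]],
  ],
)

```text
time: 29.15
eef_pos: [0.5055, 0.0967, 0.1015]
eef_rot: [1.706, 0.654, -1.584]
wrist_force: [-0.2, -0.2, -1.2]
finger_gap: 0.145
```

```bash
python3 - <<'E'
from h import *
commit([-.03,.0048,0,0,0,0])
look(30)
t=capture("scene")[:,:,::-1];crop(t,240,160,90,75,8,"s30.png")
E
```

```text
cmd [0.5056 0.0972 0.1024] -39.0 meas [0.5055 0.0967 0.1015] -39.0 F [-0.2 -0.2 -1.2] T [0.1  0.16 0.02] gap 0.145 t 29.15 q [ 0.02  0.04  2.05 -0.13  0.93  2.34]
M -0.07 radial out -0.62
```

View pics/s30.png

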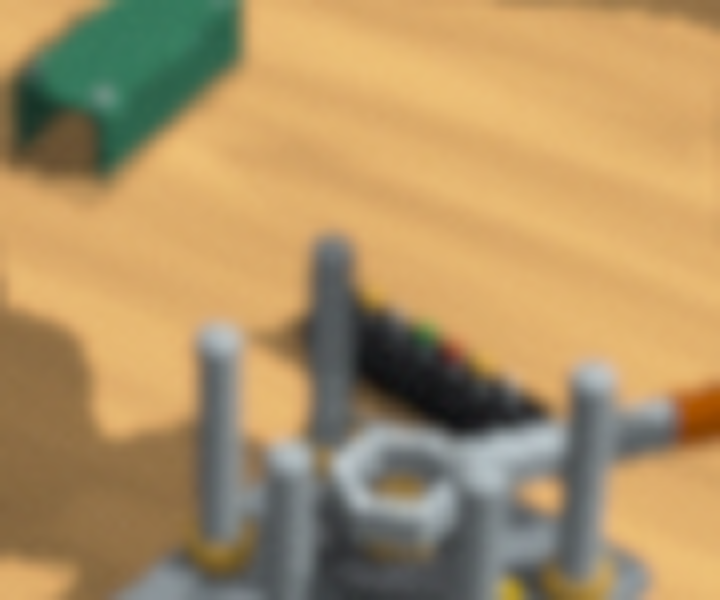

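View pics/t30.png

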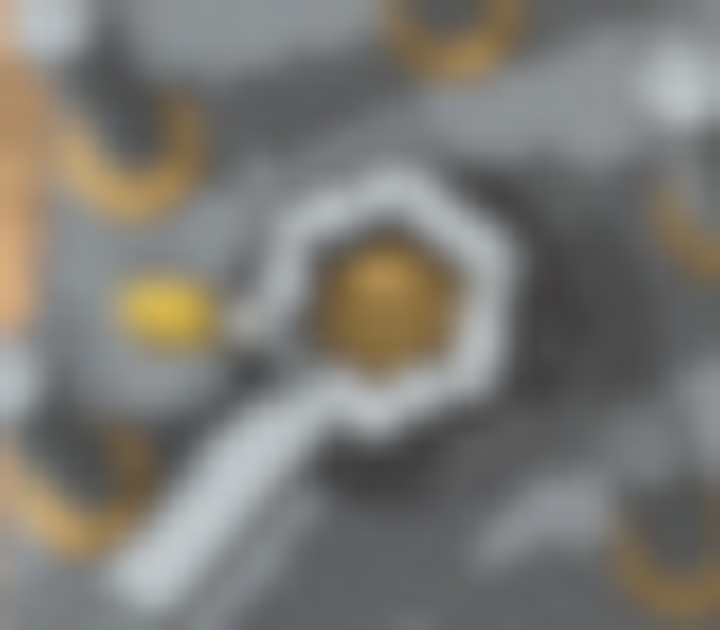

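drive_tool(
  targets=[
    [[-0.03, 0.0048, 0, 0, 0, 0, 255], [-0.1, 0.0158, 0, 0, 0, 0, 255], [-0.2, 0.0317, 0, 0, 0, 0, 255], [-0.3, 0.0475, 0, 0, 0, 0, 255], [-0.38, 0.06, 0, 0, 0, 0, 255], [-0.38, 0.06, 0, 0, 0, 0, 255]],
  ],
)

```text
time: 30.0
eef_pos: [0.5074, 0.0971, 0.2591]
eef_rot: [1.711, 0.65, -1.576]
wrist_force: [0.1, 0.2, -2.2]
finger_gap: 0.146
```

```bash
python3 - <<'E'
from h import *
commit([-.38,.06,0,0,0,0])
look(31)
t=capture("scene")[:,:,::-1];cv2.imwrite("pics/scene31.png",t);crop(t,240,130,110,105,6,"s31.png")
E
```

```text
cmd [0.5055 0.0973 0.2563] -39.0 meas [0.5074 0.0971 0.2591] -39.03 F [ 0.1  0.2 -2.2] T [0.18 0.2  0.01] gap 0.146 t 30.0 q [ 0.02 -0.16  1.93 -0.11  1.24  2.3 ]
M -0.0 radial out 0.37
```

View pics/s31.png

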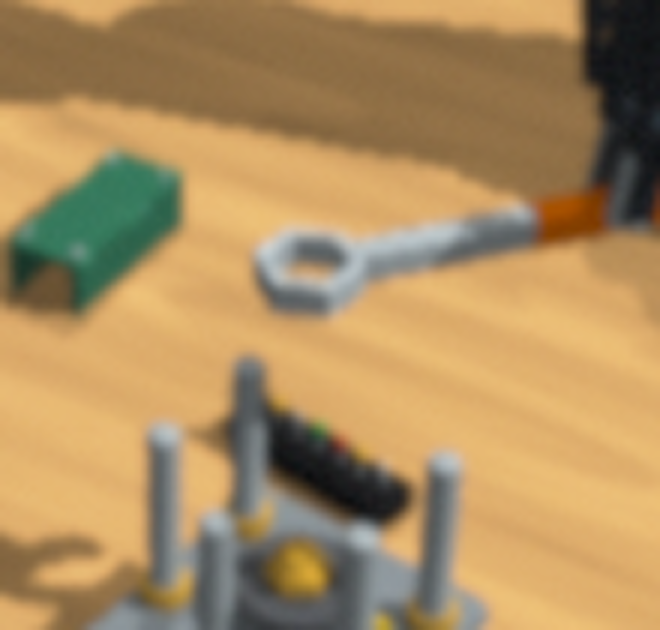

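View pics/t31.png

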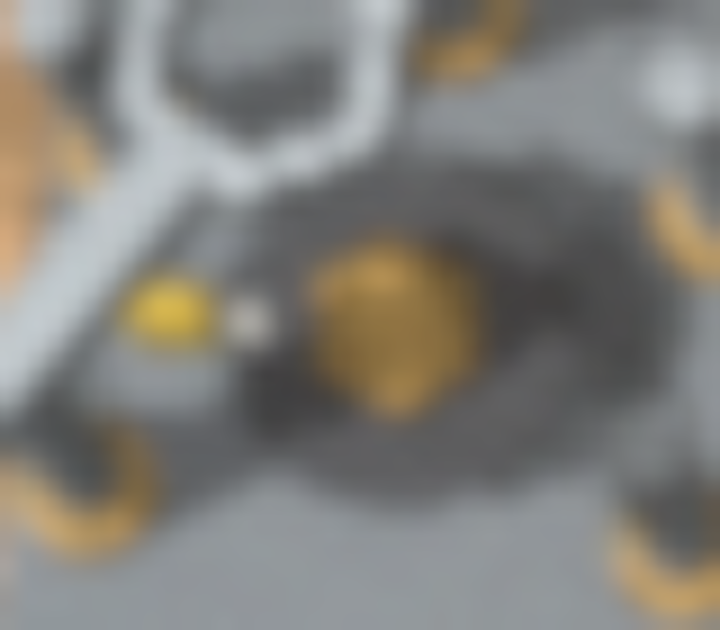

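```bash
python3 - <<'E'
from h import *
plant([(.424,.271,.25,1.2,9),(.424,.271,.06,1.2,9),(.424,.271,.02,1.2,9),(.424,.271,.009,1.2,9)])
E
```

```text
[-0.0521, -0.4289, -0.2092, -0.6618, 0.1048, 0.0001]
[0.4171, -0.5031, -0.2092, -0.6618, 0.1048, 0.0001]
[0.5158, -0.5188, -0.2092, -0.6618, 0.1048, 0.0001]
[0.543, -0.5231, -0.2092, -0.6618, 0.1048, 0.0001]
```

drive_tool(
  targets=[
    [[-0.0521, -0.4289, -0.2092, -0.6618, 0.1048, 0, 255], [-0.0521, -0.4289, -0.2092, -0.6618, 0.1048, 0, 255], [-0.0521, -0.4289, -0.2092, -0.6618, 0.1048, 0, 255], [-0.0521, -0.4289, -0.2092, -0.6618, 0.1048, 0, 255], [-0.0521, -0.4289, -0.2092, -0.6618, 0.1048, 0, 255], [-0.0521, -0.4289, -0.2092, -0.6618, 0.1048, 0, 255], [0.1, -0.453, -0.2092, -0.6618, 0.1048, 0, 255], [0.25, -0.477, -0.2092, -0.6618, 0.1048, 0, 255], [0.4171, -0.5031, -0.2092, -0.6618, 0.1048, 0, 255], [0.4171, -0.5031, -0.2092, -0.6618, 0.1048, 0, 255]],
  ],
)

```text
time: 31.35
eef_pos: [0.4202, 0.2677, 0.0532]
eef_rot: [1.258, 1.106, -1.09]
wrist_force: [0.2, -0.5, -1.9]
finger_gap: 0.144
```

```bash
python3 - <<'E'
from h import *
commit([0.4171, -0.5031, -0.2092, -0.6618, 0.1048, 0])
t=capture("scene")[:,:,::-1];cv2.imwrite("pics/scene32.png",t);crop(t,320,160,130,140,4,"s32.png")
plant([(.424,.271,z,1.2,9) for z in(.03,.015,.0085)])
E
```

```text
cmd [0.424 0.271 0.06 ] 1.2 meas [0.4202 0.2677 0.0532] 1.08 F [ 0.2 -0.5 -1.9] T [-0.04  0.17 -0.04] gap 0.144 t 31.35 q [ 0.37  0.08  2.12 -0.08  0.81  1.97]
[0.0741, -0.0118, -0.0, 0.0, -0.0, 0.0001]
[0.1111, -0.0176, -0.0, 0.0, -0.0, 0.0001]
[0.1271, -0.0202, -0.0, 0.0, -0.0, 0.0001]
```

View pics/s32.png

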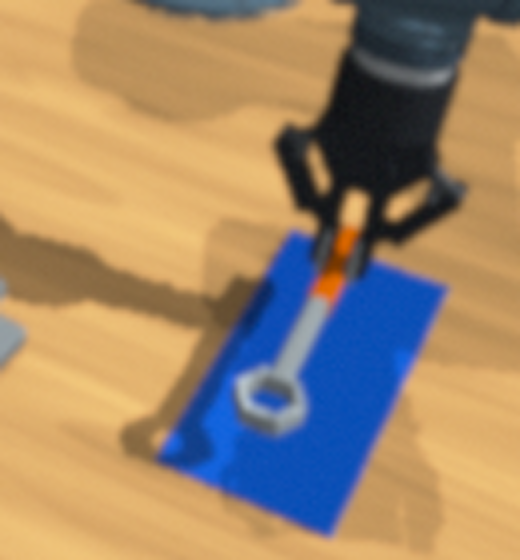

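drive_tool(
  targets=[
    [[0, 0, 0, 0, 0, 0, 255], [0.04, -0.006, 0, 0, 0, 0, 255], [0.08, -0.0127, 0, 0, 0, 0, 255], [0.105, -0.0167, 0, 0, 0, 0, 255], [0.118, -0.0187, 0, 0, 0, 0, 255], [0.127, -0.0202, 0, 0, 0, 0, 255], [0.127, -0.0202, 0, 0, 0, 0, 255]],
  ],
)

```text
time: 32.28
eef_pos: [0.424, 0.2702, 0.0083]
eef_rot: [1.262, 1.103, -1.079]
wrist_force: [-8.9, -2.8, 12.7]
finger_gap: 0.147
```

```bash
python3 - <<'E'
from h import *
commit([.127,-.0202,0,0,0,0])
t=capture("scene")[:,:,::-1];cv2.imwrite("pics/scene33.png",t);crop(t,320,160,130,140,4,"s33.png")
E
```

```text
cmd [0.424  0.271  0.0086] 1.2 meas [0.424  0.2702 0.0083] 1.25 F [-8.9 -2.8 12.7] T [-0.65  1.2  -0.13] gap 0.147 t 32.27 q [ 0.37  0.18  2.12 -0.09  0.7   1.98]
```

View pics/s33.png

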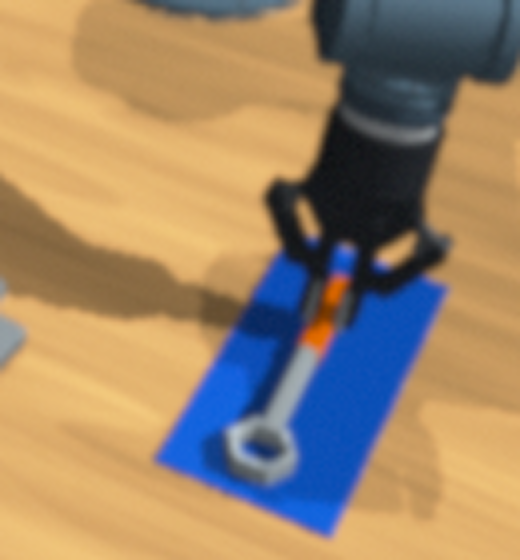

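drive_tool(
  targets=[
    [[0, 0, 0, 0, 0, 0, 200], [0, 0, 0, 0, 0, 0, 110], [0, 0, 0, 0, 0, 0, 90], [0, 0, 0, 0, 0, 0, 90], [-0.08, 0, 0, 0, 0, 0, 90], [-0.2, 0, 0, 0, 0, 0, 90], [-0.4, 0, 0.2, 0, 0, 0, 90], [-0.4, 0, 0.5, 0, 0, 0, 90], [-0.4, 0, 0.7, 0, 0, 0, 90], [-0.4, 0, 0.7, 0, 0, 0, 90], [-0.4, 0, 0.7, 0, 0, 0, 90], [-0.4, 0, 0.7, 0, 0, 0, 90]],
  ],
)

```text
time: 33.83
eef_pos: [0.4055, -0.0133, 0.1668]
eef_rot: [1.269, 1.096, -1.082]
wrist_force: [-1.1, 0.3, -0.3]
finger_gap: 0.646
```

```bash
python3 - <<'E'
from h import *
commit([-.4,0,.7,0,0,0])
t=capture("scene")[:,:,::-1];cv2.imwrite("pics/scene34.png",t)
t=capture("top")[:,:,::-1];cv2.imwrite("pics/top34.png",t);crop(t,95,150,150,115,5,"t34.png")
E
```

```text
cmd [ 0.4048 -0.0095  0.1666] 1.2 meas [ 0.4055 -0.0133  0.1668] 0.82 F [-1.1  0.3 -0.3] T [-0.01  0.06 -0.  ] gap 0.646 t 33.83 q [-0.35 -0.43  2.31  0.06  1.11  1.18]
```

View pics/scene34.png

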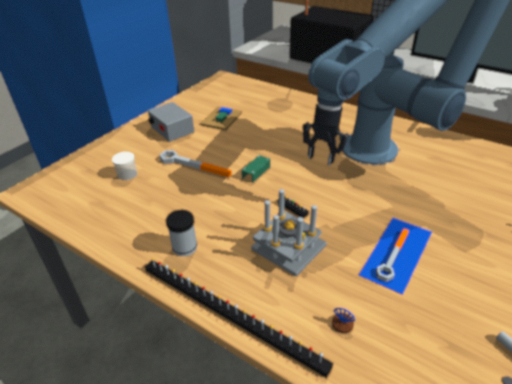

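View pics/t34.png

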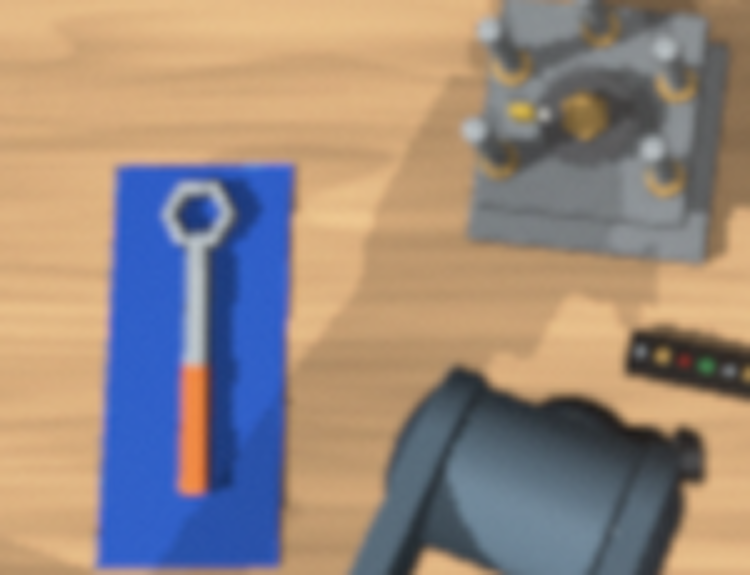

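```bash
python3 - <<'E'
from h import *
t=cv2.imread("pics/top34.png");crop(t,190,155,40,35,18,"t35.png")
g=cv2.imread("pics/top34.png").astype(int)[168:178,200:209];print(g.min(2))
c=np.array([.6141,.0084])
for x,y in((545,116),(545,115),(545,118)):
    m=cw(x,y,95,150,5,.0855)[:2]-c;a=np.degrees(np.arctan2(m[1],m[0]));print(m,a,2.1-np.radians(a+6.1-90))
E
```

```text
[[134 135 132 120 106  96  94  92  90]
 [132 133 123 107  97  93  93  90  84]
 [113 118 116 102  96  93  93  89  80]
 [ 86  91 111 124 117  98  92  83  72]
 [ 72  82 119 150 140 106  88  79  65]
 [ 78  86 118 145 135 100  82  70  60]
 [110 111 110 107  98  81  68  61  56]
 [139 132 112  85  70  66  63  58  56]
 [134 126 108  81  65  64  62  61  59]
 [115 107  92  77  65  62  63  65  66]]
[0.00162537 0.02586901] 86.40479626300473 2.0562830581189178
[0.00227664 0.02588625] 84.97388895587396 2.0812571019191957
[0.00032316 0.02583452] 89.28333407447225 2.0060430956656576
```

View pics/t35.png

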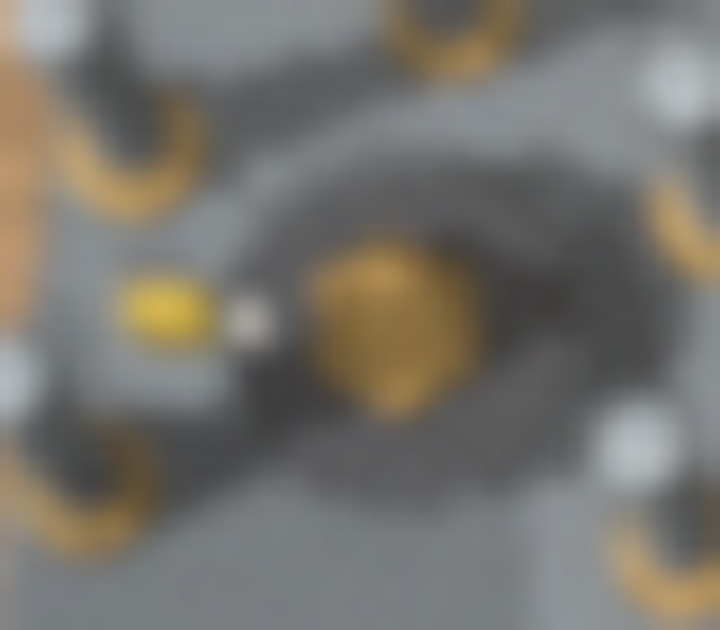

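```bash
python3 -c "
from bench import *
print(close_job()); print(get_state()['time'])"
```

```text
the job is handed in; nothing more can be done
None
the job is handed in; nothing more can be done
```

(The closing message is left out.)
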